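Lock out and unload the rotary mould table

TASK

Unload the rotary mould table. First turn the clamp-air regulator knob down until its white pointer stands at the red set-mark and slide the clear lock hood fully over it; only then index the table, by its black pegs, a quarter turn at a time to bring each filled die to the opening in the guard, lift out every orange gear and set it flat, hub up, in a pocket of its own in the blue tray. Finish with the empty table back home, its green-collared die clicked in at the opening, the regulator still set and locked and the other parts on the bench left alone.

Things in the scene. Friction and masses are not known exactly. Their poses are not given: they have to be found in the camera images.
- machine: Fixed stainless base, 280 x 280 x 12 mm; origin under its centre, on the dial's axis; x points from the open front to the back (roughly away from the robot). A clear guard (roof underside 98, top 102 mm above the bench, side and back sheets) covers x from -22 mm (yellow edge) to 139 mm, y +-139 mm; only x below -22 mm is open from above. Blue plunger housing, 26 mm high, at its left front corner.
- dial (a joint): Angle (rad) of the round dial, radius 120 mm, top 42 mm above the bench; 0 at the start (home), grows anticlockwise seen from above, turns both ways. A spring ball holds it at every multiple of 1.571 (detents) and draws it home when left within 0.05 rad; up to 0.17 rad to either side the ball rides over lobes (up to 1.3 N m). Else 0.1 N m, stays where left. Turn only once the hood is shut.
- die0 (a point): Centre of the mouth of die 0 (the home die, with a green collar). Four dies on the dial, 90 degrees apart, 72 mm from its axis: dark steel cups, 70 mm outside, rim 62 mm above the bench, round cavity 57 mm across, 12 mm deep. At dial 0, die 0 is at the open front (machine -x), and die 1 at -y, die 2 at +x, die 3 at +y of the machine.
- peg0 (a point): Centre of the top of black index peg 0. Four pegs on the dial, upright cylinders 18 mm in diameter, 48 mm tall, tops 90 mm above the bench, 108 mm from its axis; peg k is 45 degrees anticlockwise of die k. In a detent two pegs stand in the open, 45 degrees either side of the front die; carrying one round the front to the other's place is a quarter turn. Grip from above.
- gear1: Orange moulded gear, may be absent: disc 53 mm in diameter, 14 mm thick, with a plain round hub on top, 26 mm in diameter, 24 mm tall (38 mm in all), about 45 g; origin at the centre of its underside, z up through the hub. Starts in die 0, underside 50 mm above the bench, 2 mm clear all round. Grip the hub from above, fingers closing along the machine's y, clear of the guard.
- gear2: Orange moulded gear, may be absent: disc 53 mm in diameter, 14 mm thick, with a plain round hub on top, 26 mm in diameter, 24 mm tall (38 mm in all), about 45 g; origin at the centre of its underside, z up through the hub. Starts in die 1, underside 50 mm above the bench, 2 mm clear all round. Grip the hub from above, fingers closing along the machine's y, clear of the guard.
- gear3: Orange moulded gear, may be absent: disc 53 mm in diameter, 14 mm thick, with a plain round hub on top, 26 mm in diameter, 24 mm tall (38 mm in all), about 45 g; origin at the centre of its underside, z up through the hub. Starts in die 2, underside 50 mm above the bench, 2 mm clear all round. Grip the hub from above, fingers closing along the machine's y, clear of the guard.
- gear4: Orange moulded gear, may be absent: disc 53 mm in diameter, 14 mm thick, with a plain round hub on top, 26 mm in diameter, 24 mm tall (38 mm in all), about 45 g; origin at the centre of its underside, z up through the hub. Starts in die 3, underside 50 mm above the bench, 2 mm clear all round. Grip the hub from above, fingers closing along the machine's y, clear of the guard.
- tray: Loose blue tray, 168 x 168 mm, 18 mm high, floor and walls 4 mm thick, cross dividers making four pockets 78 mm square; about 0.9 kg; origin under its centre; the pocket centres lie at x = +-41 mm, y = +-41 mm in its own frame, their floor 4 mm above its underside.
- regulator: Fixed green regulator block, 200 x 84 x 45 mm, gauge on its -x end; origin under its centre, x along the block. Knob axis at x = -50 mm, y = 0.
- knob (a joint): Knob angle (rad), 0 fully down to 4.6; grows (more pressure) clockwise seen from above, so down is anticlockwise. Stays where it is left, about 0.06 N m.
- knob_grip (a point): Point on the knob's axis 34 mm above the block's top, at the top of the grip bar; the bar is 46 mm long, 12 mm thick and 28 mm tall, on a 48 mm skirt. The point's x axis runs along the bar towards the pointer.
- pointer (a point): Tip of the knob's white pointer, 34 mm from the axis along the bar, 1 mm above the block's top; turns with the knob.
- set_mark (a point): Inner end of the red set-mark on the scale, 34 mm from the knob's axis, 1 mm above the block's top. The knob is set when the pointer tip is at this point. At the start it lies 0.5 to 1.9 rad anticlockwise of the pointer.
- lock (a joint): Travel (m) of the clear lock hood along the block towards the knob (block's -x): 0 open to 0.095 fully over the knob; starts within 0.006. About 1.5 N plus damping; stays where left. Hood 66 mm long, 76 mm wide, 46 mm tall above the block; passes over the knob freely; open, its near end is 62 mm from the knob's axis.
- lock_grip (a point): Centre of the top of the red grip rib on the hood, 117 mm above the bench: rib 12 mm thick along the slide, 46 mm across and 26 mm tall.
- helical_gear: Bystander: steel helical gear, 62 mm diameter, 26 mm tall.
- pinion_housing: Bystander: grey cast iron pinion housing, 90 x 75 mm flange, 70 mm tall.
- hex_bolt: Bystander: yellow zinc-plated hex bolt standing on its head, 50 mm tall.
- bearing: Bystander: blue-shielded ball bearing, 42 mm diameter, 12 mm tall.
- grease_jar: Bystander: yellow grease jar, 64 mm diameter, 70 mm tall.
- plug_gauge: Bystander: plug gauge lying on the bench, about 125 mm long, 20 mm tall.
- screwdriver: Bystander: screwdriver lying on the bench.
Mind the look-alikes: they are no part of the job. What is shaped like the gear1 but purple is not meant.

How it is judged:
By the outcome, as a careful person would: the job done as asked, in the order asked, and still so for the second after the job is handed in, with the robot touching nothing.
Of gear1, gear2, gear3, gear4 only 3 to 4 are there at a start; the rules pass over those that are not, and their reading is None.
At some moment in a run one of tray may be knocked a few centimetres aside while the robot is not near it.
Once in a run the grip may slacken for a moment while it holds something.
It also fails if it takes over 210 s, if anything falls off the work surface, if the arm or the gripper's body presses on something with over 40 N, if the wrist force passes 120 N, or if a joint passes its speed limit or range.

ROBOT

A 6-joint arm with a two-finger parallel gripper is mounted at the origin on the work surface. World frame = base frame: x ahead of the robot, y to its left, z up, the work surface at z = 0. Lengths are in m, angles in rad, forces in N, time in s.
With the tool pointing down it reaches from about 0.375 to 0.975 m from the base axis. Payload 3.8 kg.
Tool frame: the origin (TCP) lies between the finger pads; the fingertips stand 8 mm ahead of it and the grasp point (between the pads) lies 11 mm behind it (tcp_to_tips is the distance from the TCP to the fingertips, in m); z points along the fingers, y is the line along which they close (so a half turn about z gives the same grasp; the last joint's range is limited). The gripper opens to 85 mm and grips with 20 to 120 N. Pads are 22 mm wide; open, the fingers measure 114 mm over their backs; the gripper's body (76 mm by 85 mm) begins 54 mm behind the grasp point. The pads swing forward as they close: fully open they stand 13 mm farther back than shut.
Start: joints at [-1.174, 0.264, 1.604, -0, 1.274, -0.037], TCP at [0.284, -0.612, 0.239] pointing down, gripper open.
Joint ranges: [-2.63, 2.63], [-0.94, 2.18], [0.31, 2.57], [-1.31, 4.45], [0, 2.66], [-2.55, 2.55]. Speed limits (rad/s): [2.57, 2.57, 3.14, 3.14, 3.14, 3.14].

INTERFACE

Orientations are given as a rotation vector (axis times angle).
In Python, from workcell import * gives the robot as it stands.
- The arm moves only by the tool move_arm, never from a script. Its argument "series" is one flat list of numbers, 7 for each row, row after row: the finger opening in cm, from 0 to 8.54, then the shift along the tool's x, y, z in cm, then the turn, a rotation vector about the tool's x, y, z in degrees. A call has 1 to 5 rows; each row shifts and turns the commanded pose from where the row before left it, along the tool's axes as they then stand; what a row does not reach is not made up. A row lasts 1/8 s, in which the tool goes at most 62.5 mm and 10.7 degrees, less where a joint would pass 70% of its speed; a pose out of reach is approached as far as the arm can. A call is refused whole if a number of a shift passes 6.25 or a number of a turn 10.7, either way. A call with a gripper value outside its range is refused whole. The fingers move at their own pace and stop on an object; "grip_force" is the grip in N (left out, the last holds). Time passes only in rows, so rows that do not move let the fingers close. It gives the time, the measured TCP pose, the force, the opening and the grip force at its end, in the units of the state.
- read_state(): the state, without advancing time (a new reading comes with each control period).
- read_camera(name): name is "scene" or "top"; returns the picture (480x640x3 uint8, red, green, blue); there is no depth.
- calibration(name): a dict with "camera_matrix" (3x3 intrinsics, pixels), "rvec" (rotation vector, rad) and "tvec" (3), from world to camera coordinates, as OpenCV has them. Camera axes: x right, y down, z forward; pixel columns grow to the right and rows downward; lengths in m; the calibration is good to about 2 mm. A picture is of the moment at which its call begins. calibration takes no time and is no camera call.
- finish_job(): hands the job in; it is judged then, once.
The state is a dict: "time": time; "q": joint angles; "joint_vel": joint speeds; "joint_torque": joint torques, N m; "tool_pos": TCP position; "tcp_rot": TCP orientation; "wrist_force": force on the tool from outside, world axes, zero at the start; "torque": the same for the moment, N m; "width": opening from 0.0 (shut) to 1.0 (fully open); "grip_force": force on a finger pad.
Only numpy, scipy, OpenCV 4.12 (cv2) and the standard library are available. Lean on these libraries where they do the work, as an engineer would, in place of code of your own. Each camera call takes 0.05 s, during which the arm holds its last target. There are 200 camera calls.

## Working session

There is one attempt and no reset: what is moved stays moved. The work goes in short steps, Python scripts to look and compute and a tool call to move; the robot and the scene stay as the last step left them, time stands still between calls to the robot, and variables do not carry over. Pictures are saved under pics/ and viewed, at most 14 in all, crops included, and the job is handed in when it is done.

Besides the shell and the picture viewer there is one more tool, called after ">>>" as a command line: name --argument value ..., lists and objects as JSON in quotes. move_arm: Moves the arm, as the interface text tells. Its arguments: {"type":"object","properties":{"series":{"type":"array"},"grip_force":{"type":"number"}},"required":["series"]}

```bash
ls; mkdir -p pics
python3 - <<'E'
from workcell import *
import cv2,numpy as np
np.set_printoptions(precision=4,suppress=True)
for n in("scene","top"):
    cv2.imwrite(f"pics/{n}0.png",read_camera(n)[:,:,::-1])
    c=calibration(n);print(n,c)
    R=cv2.Rodrigues(np.array(c["rvec"]))[0];print(-R.T@np.array(c["tvec"]))
print(read_state())
E
```

```text
pics
scene {'camera_matrix': array([[468.5091,   0.    , 315.927 ],
       [  0.    , 468.5091, 234.9505],
       [  0.    ,   0.    ,   1.    ]]), 'rvec': array([ 0.921 ,  2.6754, -0.8024]), 'tvec': array([ 0.4413, -0.1933,  1.7396])}
[1.0547 0.6007 1.3361]
top {'camera_matrix': array([[444.1973,   0.    , 318.4439],
       [  0.    , 444.1973, 239.7679],
       [  0.    ,   0.    ,   1.    ]]), 'rvec': array([ 2.164 , -2.1812,  0.0776]), 'tvec': array([-0.0133,  0.5178,  1.2276])}
[ 0.4131 -0.0324  1.2663]
{'time': 0.1, 'q': array([-1.1739,  0.2647,  1.6052, -0.    ,  1.2737, -0.0369]), 'joint_vel': array([ 0.0008, -0.0008, -0.0025,  0.0001, -0.0014,  0.0003]), 'joint_torque': array([  0.0002, -51.6705, -36.8591,  -0.0001,   0.0063,  -0.    ]), 'tool_pos': array([ 0.2835, -0.6119,  0.2381]), 'tcp_rot': array([-3.066 , -0.6757,  0.0006]), 'wrist_force': array([-0.4166,  0.5423,  0.8783]), 'torque': array([ 0.0245, -0.0059,  0.0156]), 'grip_force': 0.0, 'width': 1.0002191079999245}
```

View pics/scene0.png

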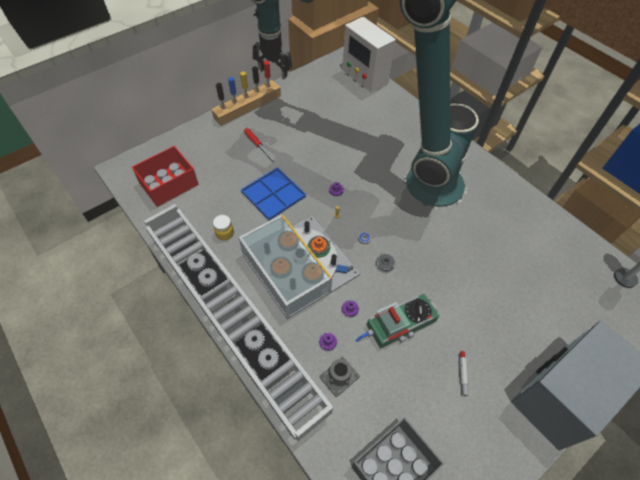

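View pics/top0.png

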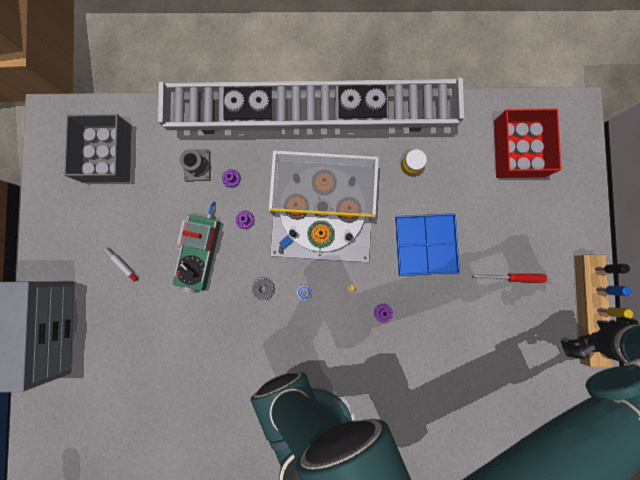

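The scene view shows the machine at about (300,260), the tray at (273,193) and the regulator at (403,320). In the top view all four dies look orange-filled, with the front one at (321,233); the tray is at (427,244) and the regulator knob at (189,270). Next I'll enlarge the machine and regulator.

```bash
cat > h.py <<'E'
from workcell import *
import cv2,numpy as np
np.set_printoptions(precision=4,suppress=True)
def cam(n):
    c=calibration(n);R=cv2.Rodrigues(np.array(c["rvec"]))[0];t=np.array(c["tvec"]).ravel();return np.array(c["camera_matrix"]),R,t
def ray(n,uv,z):
    K,R,t=cam(n);C=-R.T@t;d=R.T@np.linalg.inv(K)@np.array([uv[0],uv[1],1.]);return C+d*(z-C[2])/d[2]
def proj(n,p):
    K,R,t=cam(n);q=K@(R@np.asarray(p,float)+t);return q[:2]/q[2]
def tri(uvs,uvt):
    A=[];b=[]
    for n,uv in(("scene",uvs),("top",uvt)):
        K,R,t=cam(n);P=K@np.c_[R,t]
        for i in(0,1):
            r=uv[i]*P[2]-P[i];A.append(r[:3]);b.append(-r[3])
    return np.linalg.lstsq(np.array(A),np.array(b),rcond=None)[0]
def blobs(im,lo,hi,amin=15,roi=None):
    m=cv2.inRange(cv2.cvtColor(im,cv2.COLOR_RGB2HSV),lo,hi)
    if roi:
        k=np.zeros_like(m);x0,y0,x1,y1=roi;k[y0:y1,x0:x1]=1;m*=k
    n,l,s,c=cv2.connectedComponentsWithStats(m)
    return [(s[i,4],c[i],s[i,:4],l==i) for i in range(1,n) if s[i,4]>=amin]
def crop(im,x0,y0,x1,y1,f,name):
    cv2.imwrite(name,cv2.resize(im[y0:y1,x0:x1],None,fx=f,fy=f,interpolation=cv2.INTER_CUBIC)[:,:,::-1])
E
python3 - <<'E'
from h import *
a=cv2.imread("pics/top0.png")[:,:,::-1];b=cv2.imread("pics/scene0.png")[:,:,::-1]
A=cv2.resize(a[140:300,165:385],None,fx=3.6,fy=3.6,interpolation=cv2.INTER_CUBIC)
cv2.imwrite("pics/c1.png",A[:,:,::-1])
crop(b,230,210,450,360,3.6,"pics/c2.png")
E
```

```text
(no output)
```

View pics/c1.png

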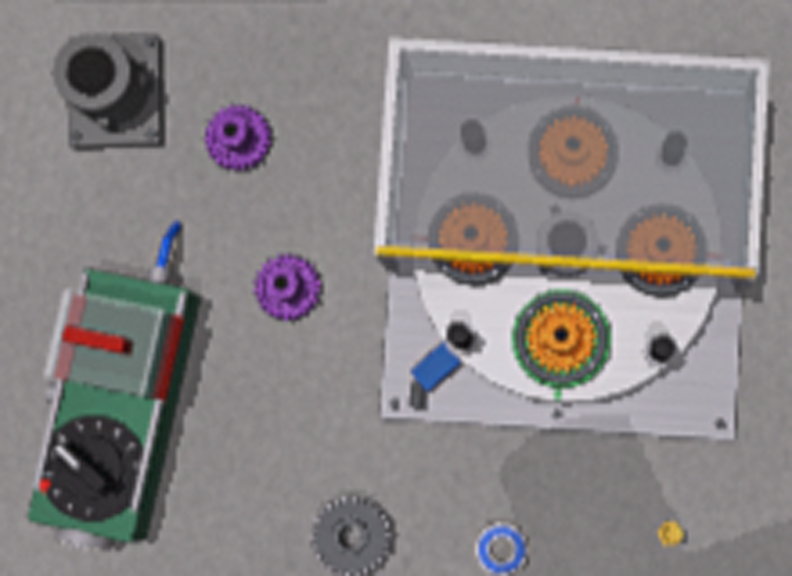

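View pics/c2.png

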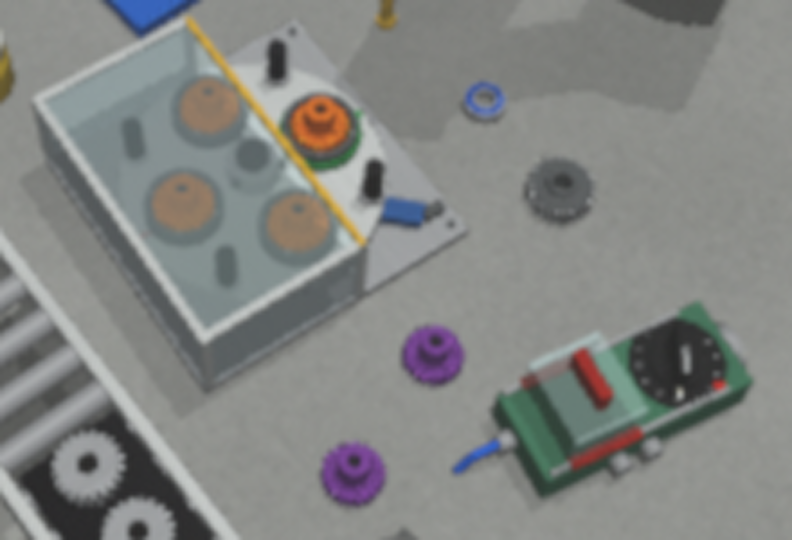

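The top crop (offset 165,140, scale 3.6) shows all four gears, the pegs at crop (460,335) and (662,347), and the front hub at (560,335). On the regulator, the knob disc is at (93,467), the white pointer points up-left, the red mark is at (44,485) and the hood rib at (97,340). Now I'll measure.

Run:
```python
from h import *
S=cv2.imread("pics/scene0.png")[:,:,::-1];T=cv2.imread("pics/top0.png")[:,:,::-1]
def show(tag,im,n,lo,hi,roi,z,amin=6):
    for a,c,s,m in blobs(im,lo,hi,amin,roi): print(tag,n,a,c,s,"xy",ray(n,c,z)[:2])
RS=(350,285,450,360);RT=(165,205,225,295)
for n,im,r in(("scene",S,RS),("top",T,RT)):
    show("red",im,n,(0,150,120),(8,255,255),r,.117)
    show("red46",im,n,(0,150,120),(8,255,255),r,.046)
    show("black",im,n,(0,0,0),(180,255,60),r,.046,20)
    show("white",im,n,(0,0,170),(180,60,255),r,.046,2)
    show("green",im,n,(60,90,40),(90,255,255),r,.045,40)
MT=(268,145,385,265);MS=(235,210,365,320)
for n,im,r in(("scene",S,MS),("top",T,MT)):
    show("orange",im,n,(5,170,120),(18,255,255),r,.064,20)
    show("green",im,n,(50,120,40),(85,255,255),r,.06,5)
    show("black",im,n,(0,0,0),(180,255,50),r,.09,10)
    show("yellow",im,n,(19,150,120),(30,255,255),r,.102,20)
for n,im in(("scene",S),("top",T)):
    for a,c,s,m in blobs(im,(105,150,60),(125,255,255),200):
        q=cv2.boxPoints(cv2.minAreaRect(cv2.findContours(m.astype(np.uint8),0,2)[0][0]))
        P=np.array([ray(n,p,.018)[:2] for p in q]);print("blue",n,a,c,q.round(),P.tolist(),P.mean(0))
```

```text
red scene 42 [394.1429 313.9048] [390 308   9  13] xy [0.5327 0.3173]
red scene 32 [398.9062 334.0938] [390 330  18   9] xy [0.5638 0.369 ]
red46 scene 42 [394.1429 313.9048] [390 308   9  13] xy [0.5023 0.3008]
red46 scene 32 [398.9062 334.0938] [390 330  18   9] xy [0.5352 0.3555]
black scene 337 [417.2285 309.7567] [405 299  26  24] xy [0.4383 0.3336]
white scene 41 [388.5122 306.2927] [378 302  20  10] xy [0.4986 0.2723]
green scene 142 [377.5634 329.5423] [370 320  16  22] xy [0.5743 0.3067]
red top 66 [190.5909 233.8939] [183 231  16   7] xy [0.5278 0.315 ]
red top 9 [177.1111 274.3333] [176 273   3   4] xy [0.4229 0.3483]
red46 top 66 [190.5909 233.8939] [183 231  16   7] xy [0.5349 0.3365]
red46 top 9 [177.1111 274.3333] [176 273   3   4] xy [0.4235 0.3718]
black top 252 [210.9365 256.1706] [202 222  19  68] xy [0.4727 0.2791]
black top 521 [190.7466 270.1727] [177 256  27  29] xy [0.4346 0.3343]
white top 4 [208.25 214.75] [208 214   2   3] xy [0.588  0.2881]
white top 41 [180.3415 232.5854] [177 221   7  23] xy [0.5388 0.365 ]
white top 5 [214.6 224. ] [214 222   2   5] xy 
[... 1968 characters left out ...]
438219095, 0.30243045652295236], [-0.5451825934476293, 0.4934185584707132], [-0.44341260986890396, 0.414920418380756]] [-0.6517  0.3565]
blue scene 1624 [273.0573 193.0967] [[242. 190.]
 [284. 163.]
 [305. 195.]
 [263. 222.]] [[0.5911705364378224, -0.39538253844958327], [0.39396303735255866, -0.4092458827752552], [0.425917759735013, -0.23758118119679883], [0.6127185433929077, -0.23133050597472038]] [ 0.5059 -0.3184]
blue top 3532 [427.0682 244.3264] [[396. 216.]
 [456. 213.]
 [459. 272.]
 [398. 275.]] [[0.5827856677693828, -0.23573352549466584], [0.5894188749096834, -0.4061678963754356], [0.4233643209059035, -0.4084677461021763], [0.41660811443654727, -0.23993150798978008]] [ 0.503  -0.3226]
```

```bash
cat >> h.py <<'E'
from scipy.spatial.transform import Rotation as Ro
def plan(*wps,start=None):
    """wps: (x,y,z,phi_deg[,step_cm]) tool down, phi=heading of tool x. Prints rows dx,dy,dz(cm),rz(deg) in tool axes."""
    if start is None:
        s=read_state();p=np.array(s["tool_pos"]);X=Ro.from_rotvec(s["tcp_rot"]).as_matrix();ph=np.degrees(np.arctan2(X[1,0],X[0,0]))
        print("now",p,"phi %.1f"%ph,"tilt",X[:,2])
    else: p,ph=np.array(start[:3]),start[3]
    for w in wps:
        q=np.array(w[:3]);dph=(w[3]-ph+180)%360-180;st=w[4] if len(w)>4 else 5.5
        n=max(1,int(np.ceil(max(np.linalg.norm(q-p)*100/st,abs(dph)/9.5))))
        print("->",w,n,"rows")
        t0,a0=p,ph
        for i in range(n):
            t=t0+(q-t0)*(i+1)/n;a=a0+dph/n
            c,s_=np.cos(np.radians(a0+dph*i/n)),np.sin(np.radians(a0+dph*i/n));d=(t-p)*100
            r=np.round([c*d[0]+s_*d[1],s_*d[0]-c*d[1],-d[2]],2)
            print("  ",*r,0,0,round(-dph/n,1))
            p=p+np.array([c*r[0]+s_*r[1],s_*r[0]-c*r[1],-r[2]])/100
        ph=a0-round(-dph/n,1)*n
E
python3 - <<'E'
from h import *
print("hub",tri((318.9,238.3),(320.6,233.1)))
print("pegL",tri((333.9,255.8),(292.8,231.7)),"pegR",tri((306.9,222.5),(348.9,235.8)))
for n,uv in(("top",(292.8,231.7)),("top",(348.9,235.8)),("scene",(333.9,255.8)),("scene",(306.9,222.5))):print(ray(n,uv,.09))
print("hub top",ray("top",(320.6,233.1),.088),ray("scene",(318.9,238.3),.088))
ax=(ray("top",(190.75,270.2),.046)+ray("scene",(417.2,309.8),.046))/2
print("rib",tri((394.1,313.9),(190.6,233.9)))
def ang(p):d=(p-ax)[:2];return np.degrees(np.arctan2(d[1],d[0])),np.linalg.norm(d)
print("axis",ax,"red",ang(ray("top",(177.1,274.3),.046)),ang(ray("scene",(430,316.7),.046)))
for z in(.046,.079):print("ptr",z,ang(ray("top",(181.1,265),z)),ang(ray("top",(187,270),z)),ang(ray("scene",(420.5,310),z)),ang(ray("scene",(418.8,319.3),z)))
T=cv2.imread("pics/top0.png")[:,:,::-1]
for a,c,s,m in blobs(T,(19,150,120),(30,255,255),100,(268,145,385,265)):
    ys,xs=np.nonzero(m);k=np.polyfit(xs,ys,1);A=ray("top",(270,np.polyval(k,270)),.1);B=ray("top",(375,np.polyval(k,375)),.1);print(A,B,A-B,np.degrees(np.arctan2(-(A-B)[0],(A-B)[1])))
plan((.52,-.25,.25,25),(.436,.334,.16,65))
crop(T,168,250,213,300,12,"pics/c3.png")
E
```

```text
hub [ 0.5303 -0.0248  0.0902]
pegL [0.5335 0.0512 0.0859] pegR [ 0.5221 -0.0994  0.0866]
[0.534 0.05  0.09 ]
[ 0.5218 -0.0992  0.09  ]
[0.5343 0.0539 0.09  ]
[ 0.5236 -0.0975  0.09  ]
hub top [ 0.5299 -0.024   0.088 ] [ 0.53   -0.0265  0.088 ]
rib [0.5292 0.3162 0.1104]
axis [0.4365 0.334  0.046 ] red (np.float64(108.83818871089387), np.float64(0.039989198660137434)) (np.float64(107.52173539858252), np.float64(0.04083331957285276))
ptr 0.046 (np.float64(65.28574026121659), np.float64(0.03002629377962756)) (np.float64(97.0032998839194), np.float64(0.01080028915555927)) (np.float64(131.15196827979892), np.float64(0.00823797281229522)) (np.float64(50.5969629348076), np.float64(0.031473774237257036))
ptr 0.079 (np.float64(55.14761201492714), np.float64(0.020264962419324815)) (np.float64(164.76849710090076), np.float64(0.0019845609148588755)) (np.float64(50.696344456448685), np.float64(0.01662763884330561)) (np.float64(40.86034589863506), np.float64(0.04665098601730526))
[0.5938 0.1097 0.1   ] [ 0.5741 -0.1683  0.1   ] [0.0198 0.2779 0.    ] -4.072491910252235
now [ 0.2835 -0.6119  0.2381] phi 24.9 tilt [-0.0008  0.0019 -1.    ]
-> (0.52, -0.25, 0.25, 25) 8 rows
   4.58 -2.86 -0.15 0 0 -0.0
   4.59 -2.86 -0.15 0 0 -0.0
   4.58 -2.86 -0.15 0 0 -0.0
   4.59 -2.86 -0.15 0 0 -0.0
   4.59 -2.85 -0.15 0 0 -0.0
   4.59 -2.86 -0.15 0 0 -0.0
   4.59 -2.85 -0.14 0 0 -0.0
   4.59 -2.85 -0.15 0 0 -0.0
-> (0.436, 0.334, 0.16, 65) 11 rows
   1.54 -5.14 0.82 0 0 -3.6
   1.86 -5.03 0.82 0 0 -3.6
   2.18 -4.9 0.81 0 0 -3.6
   2.49 -4.75 0.82 0 0 -3.6
   2.78 -4.59 0.82 0 0 -3.6
   3.07 -4.4 0.82 0 0 -3.6
   3.34 -4.19 0.81 0 0 -3.6
   3.61 -3.97 0.82 0 0 -3.6
   3.85 -3.74 0.82 0 0 -3.6
   4.08 -3.48 0.82 0 0 -3.6
   4.29 -3.22 0.82 0 0 -3.6
```

View pics/c3.png

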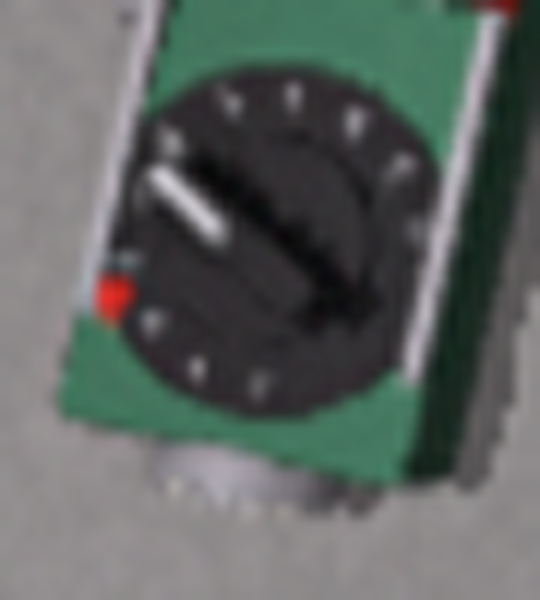

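The stripe on the bar runs from crop (222,240) to (152,172), so the bar heading is about 50° and the red mark about 108°. That is a turn of roughly 1.0 rad. Machine heading is −4°.

Run:
```python
from h import *
a=ray("top",(180.7,264.3),.079);b=ray("top",(186.5,270),.079);print(a,b,np.degrees(np.arctan2(*(a-b)[1::-1])))
plan((.436,.334,.16,50),(.4365,.334,.062,50),start=(.52,-.25,.25,24.9))
```

```text
[0.4499 0.3517 0.079 ] [0.4346 0.3358 0.079 ] 45.93133269404232
-> (0.436, 0.334, 0.16, 50) 11 rows
   1.54 -5.14 0.82 0 0 -2.3
   1.75 -5.07 0.82 0 0 -2.3
   1.94 -5.0 0.81 0 0 -2.3
   2.15 -4.91 0.82 0 0 -2.3
   2.34 -4.83 0.82 0 0 -2.3
   2.53 -4.73 0.82 0 0 -2.3
   2.71 -4.63 0.82 0 0 -2.3
   2.9 -4.51 0.82 0 0 -2.3
   3.07 -4.4 0.81 0 0 -2.3
   3.25 -4.27 0.82 0 0 -2.3
   3.41 -4.13 0.82 0 0 -2.3
-> (0.4365, 0.334, 0.062, 50) 2 rows
   0.02 0.02 4.9 0 0 0.1
   0.01 0.02 4.9 0 0 0.1
```

>>> move_arm --series '[8.5, 4.6, -2.9, -0.15, 0, 0, 0, 8.5, 4.6, -2.9, -0.15, 0, 0, 0, 8.5, 4.6, -2.9, -0.15, 0, 0, 0, 8.5, 4.6, -2.9, -0.15, 0, 0, 0, 8.5, 4.6, -2.9, -0.15, 0, 0, 0]'

```text
time: 0.72
tool_pos: [0.4319, -0.3825, 0.2463]
tcp_rot: [-3.068, -0.676, 0.0]
wrist_force: [0.2, -0.1, 1.0]
width: 0.999
grip_force: 0.0
```

>>> move_arm --series '[5, 4.6, -2.8, -0.15, 0, 0, 0, 5, 4.6, -2.8, -0.15, 0, 0, 0, 5, 4.6, -2.8, -0.15, 0, 0, 0]'

```text
time: 1.1
tool_pos: [0.5218, -0.2483, 0.2509]
tcp_rot: [-3.068, -0.676, 0.001]
wrist_force: [-0.1, 0.0, -0.1]
width: 0.587
grip_force: 0.0
```

>>> move_arm --series '[5, 1.5, -5.1, 0.8, 0, 0, -2.3, 5, 1.7, -5.1, 0.8, 0, 0, -2.3, 5, 1.9, -5.0, 0.8, 0, 0, -2.3, 5, 2.1, -4.9, 0.8, 0, 0, -2.3, 5, 2.3, -4.8, 0.8, 0, 0, -2.3]'

```text
time: 1.72
tool_pos: [0.4808, 0.0156, 0.2107]
tcp_rot: [-2.984, -0.982, 0.0]
wrist_force: [0.7, 0.4, 0.1]
width: 0.585
grip_force: 0.0
```

>>> move_arm --series '[5, 2.5, -4.7, 0.8, 0, 0, -2.3, 5, 2.7, -4.6, 0.8, 0, 0, -2.3, 5, 2.9, -4.5, 0.8, 0, 0, -2.3, 5, 3.1, -4.4, 0.8, 0, 0, -2.3, 5, 3.3, -4.3, 0.8, 0, 0, -2.3]'

```text
time: 2.35
tool_pos: [0.4427, 0.2809, 0.1708]
tcp_rot: [2.87, 1.276, -0.0]
wrist_force: [1.0, 0.4, -0.4]
width: 0.583
grip_force: 0.0
```

Run:
```python
from h import *
plan((.4365,.334,.16,48),(.4365,.334,.062,48,5))
```

```text
now [0.4427 0.2809 0.1708] phi 47.9 tilt [-0.0001 -0.0002 -1.    ]
-> (0.4365, 0.334, 0.16, 48) 1 rows
   3.52 -4.02 1.08 0 0 -0.1
-> (0.4365, 0.334, 0.062, 48, 5) 2 rows
   0.0 0.0 4.9 0 0 0.0
   0.0 0.0 4.9 0 0 0.0
```

>>> move_arm --series '[5, 3.5, -4.0, 1.1, 0, 0, 0, 5, 0, 0, 3, 0, 0, 0, 5, 0, 0, 3, 0, 0, 0, 5, 0, 0, 3, 0, 0, 0, 5, 0, 0, 0.8, 0, 0, 0]' --grip_force 30

```text
time: 2.98
tool_pos: [0.4352, 0.3309, 0.0596]
tcp_rot: [2.871, 1.274, -0.008]
wrist_force: [-0.5, -0.7, 1.0]
width: 0.588
grip_force: 0.0
```

>>> move_arm --series '[0.8, 0, 0, 0, 0, 0, 0, 0.8, 0, 0, 0, 0, 0, 0, 0.8, 0, 0, 0, 0, 0, 0, 0.8, 0, 0, 0, 0, 0, 0, 0.8, 0, 0, 0, 0, 0, 0]'

```text
time: 3.6
tool_pos: [0.437, 0.3338, 0.0638]
tcp_rot: [-2.87, -1.272, -0.002]
wrist_force: [-3.8, 4.1, 0.6]
width: 0.131
grip_force: 34.2
```

Run:
```python
from h import *
print(read_state()["torque"])
plan((.4365,.334,.062,108))
```

```text
[ 0.5759  0.6343 -0.086 ]
now [0.437  0.3338 0.0638] phi 47.8 tilt [ 0.0001  0.0032 -1.    ]
-> (0.4365, 0.334, 0.062, 108) 7 rows
   -0.0 -0.01 0.03 0 0 -8.6
   -0.0 -0.0 0.02 0 0 -8.6
   -0.0 -0.01 0.03 0 0 -8.6
   -0.0 -0.01 0.02 0 0 -8.6
   -0.0 -0.01 0.03 0 0 -8.6
   0.0 -0.01 0.03 0 0 -8.6
   0.0 -0.0 0.02 0 0 -8.6
```

>>> move_arm --series '[0.8, 0, -0.05, 0, 0, 0, -8.6, 0.8, 0, 0, 0, 0, 0, -8.6, 0.8, 0, 0, 0, 0, 0, -8.6, 0.8, 0, 0, 0, 0, 0, -8.6, 0.8, 0, 0, 0, 0, 0, -8.6]'

```text
time: 4.22
tool_pos: [0.4375, 0.3337, 0.0638]
tcp_rot: [-2.2, -2.242, -0.005]
wrist_force: [-1.3, 2.0, -1.6]
width: 0.135
grip_force: 34.0
```

>>> move_arm --series '[0.8, 0, 0, 0, 0, 0, -8.6, 0.8, 0, 0, 0, 0, 0, -8.6, 0.8, 0, 0, 0, 0, 0, 0, 5, 0, 0, 0, 0, 0, 0, 5, 0, 0, 0, 0, 0, 0]'

```text
time: 4.85
tool_pos: [0.4373, 0.3323, 0.0627]
tcp_rot: [1.847, 2.541, 0.0]
wrist_force: [-0.3, 1.1, 1.3]
width: 0.551
grip_force: 0.0
```

>>> move_arm --series '[5, 0, 0, -3, 0, 0, 0, 5, 0, 0, -5, 0, 0, 0, 5, 0, 5, -5, 0, 0, 0, 5, 0, 5, -3, 0, 0, 0, 5, 0, 5, 0, 0, 0, 0]'

```text
time: 5.48
tool_pos: [0.5775, 0.3785, 0.2216]
tcp_rot: [1.845, 2.539, 0.011]
wrist_force: [-0.3, 0.8, -0.0]
width: 0.589
grip_force: 0.0
```

Run:
```python
from h import *
T=read_camera("top");S=read_camera("scene")
a=cv2.resize(T[250:300,165:215],None,fx=8,fy=8,interpolation=cv2.INTER_CUBIC);b=cv2.resize(S[290:340,395:445],None,fx=8,fy=8,interpolation=cv2.INTER_CUBIC)
cv2.imwrite("pics/k1.png",np.hstack([a,b])[:,:,::-1]);plan((.5,.3,.2,90))
```

```text
now [0.5785 0.3778 0.2165] phi 107.9 tilt [ 0.0032  0.0008 -1.    ]
-> (0.5, 0.3, 0.2, 90) 3 rows
   -1.66 -3.29 0.55 0 0 6.0
   -2.0 -3.1 0.55 0 0 6.0
   -2.31 -2.87 0.55 0 0 6.0
```

View pics/k1.png

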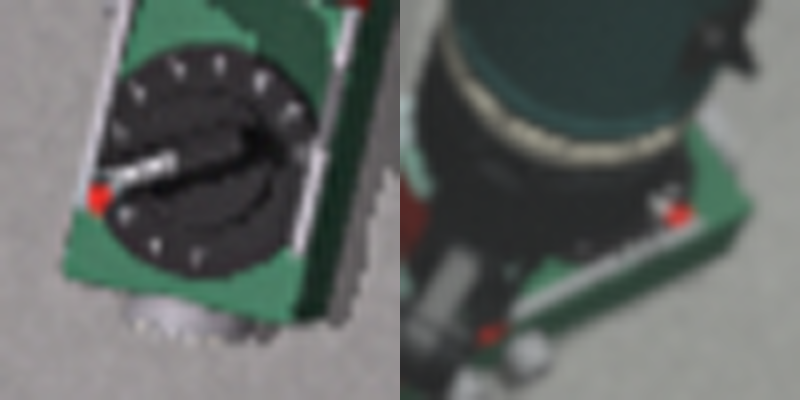

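The picture shows the pointer's outer end close to the red mark, with red at left (100,198) and the stripe tip at (112,182). In the right half, the white tip at (663,203) is next to red at (680,214). I'll move the arm to the hood's height out of view and measure numerically.

>>> move_arm --series '[5, 0, 5, -2, 0, 0, 0, 5, 0, 5, -2, 0, 0, 0, 5, 0, 5, 0, 0, 0, 0, 5, 0, 4, 0, 0, 0, 0]'

```text
time: 6.08
tool_pos: [0.7556, 0.4359, 0.2562]
tcp_rot: [-1.847, -2.541, 0.001]
wrist_force: [0.0, 0.1, 0.2]
width: 0.586
grip_force: 0.0
```

Run:
```python
from h import *
T=read_camera("top");S=read_camera("scene")
ax={}
for n,im,r,l in(("top",T,(165,250,215,300),60),("scene",S,(395,290,445,340),60)):
    B=max(blobs(im,(0,0,0),(180,255,75),100,r),key=lambda b:b[0])
    e=cv2.fitEllipse(cv2.convexHull(cv2.findContours(B[3].astype(np.uint8),0,2)[0][0]));print(n,B[0],B[1],e)
    A=ray(n,e[0],.046);print("axis",A)
    for nm,lo,hi in(("red",(0,150,120),(8,255,255)),("white",(0,0,130),(180,50,255))):
        for a,c,s,m in blobs(im,lo,hi,3,r):
            for z in(.046,.079):
                d=(ray(n,c,z)-A)[:2];print(nm,a,c,z,np.degrees(np.arctan2(d[1],d[0])).round(1),np.linalg.norm(d).round(4))
a=cv2.resize(T[250:300,165:215],None,fx=8,fy=8,interpolation=cv2.INTER_CUBIC);b=cv2.resize(S[290:340,395:445],None,fx=8,fy=8,interpolation=cv2.INTER_CUBIC)
cv2.imwrite("pics/k2.png",np.hstack([a,b])[:,:,::-1])
plan((.5292,.3162,.2,78))
```

```text
top 565 [190.6   269.908] ((190.27255249023438, 269.5870361328125), (27.05303382873535, 29.974140167236328), 17.395885467529297)
axis [0.4362 0.3357 0.046 ]
red 8 [177.  274.5] 0.046 109.9 0.0387
red 8 [177.  274.5] 0.079 117.9 0.0288
white 947 [183.6895 279.6853] 0.046 147.3 0.0327
white 947 [183.6895 279.6853] 0.079 165.2 0.0284
white 49 [205.1837 265.3265] 0.046 -74.5 0.0426
white 49 [205.1837 265.3265] 0.079 -78.2 0.0509
white 16 [182.3125 270.8125] 0.046 98.3 0.0222
white 16 [182.3125 270.8125] 0.079 108.2 0.012
scene 162 [414.3395 304.5556] ((415.2829895019531, 304.8521423339844), (12.916232109069824, 20.185081481933594), 74.4636001586914)
axis [0.4314 0.3185 0.046 ]
white 272 [406.5478 295.0846] 0.046 -93.0 0.0397
white 272 [406.5478 295.0846] 0.079 -66.1 0.0344
white 519 [438.8613 317.6378] 0.046 109.6 0.0772
white 519 [438.8613 317.6378] 0.079 96.8 0.0786
white 88 [426.0909 309.7841] 0.046 114.2 0.0345
white 88 [426.0909 309.7841] 0.079 86.8 0.038
white 6 [431.     317.8333] 0.046 96.8 0.0592
white 6 [431.     317.8333] 0.079 81.9 0.0651
white 20 [424.9  332.65] 0.046 63.1 0.0901
white 20 [424.9  332.65] 0.079 56.9 0.1021
now [0.7566 0.4355 0.2521] phi 107.9 tilt [-0.0027 -0.0023 -1.    ]
-> (0.5292, 0.3162, 0.2, 78) 5 rows
   -0.87 -5.06 1.04 0 0 6.0
   -1.39 -4.95 1.04 0 0 6.0
   -1.9 -4.77 1.05 0 0 6.0
   -2.39 -4.55 1.04 0 0 6.0
   -2.85 -4.27 1.04 0 0 6.0
```

View pics/k2.png

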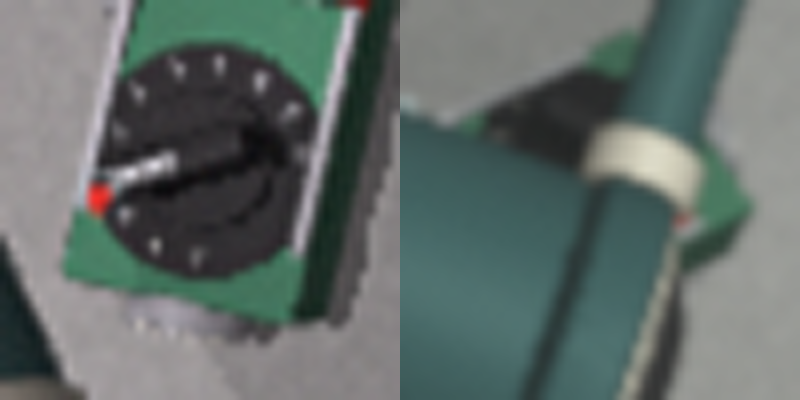

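The left crop shows the white pointer ending just above the red dot at (100,198). The arm hides the scene view. I'll compare pointer and mark bearings using one axis.

Run:
```python
from h import *
for ax in([.4365,.334],[.4370,.335],[.4373,.3333]):
    f=lambda n,uv,z:(lambda d:(np.degrees(np.arctan2(d[1],d[0])).round(1),np.linalg.norm(d).round(4)))((ray(n,uv,z)[:2]-ax))
    print(ax,"scene tip",f("scene",(427.9,315.4),.046),"red",f("scene",(430,316.75),.046),"top red",f("top",(177,274.4),.046),"end@.046",f("top",(178.5,272.8),.046))
a=ray("top",(186.9,270),.079);b=ray("top",(180.5,272.2),.079);print("stripe",np.degrees(np.arctan2(*(b-a)[1::-1])))
for p in((107.9),(110)):
    q=np.radians(p);print(p,proj("top",[.4365+.034*np.cos(q),.334+.034*np.sin(q),.046]),proj("scene",[.4365+.034*np.cos(q),.334+.034*np.sin(q),.046]))
print(proj("top",[.4365,.334,.046]),proj("scene",[.4365,.334,.046]))
```

```text
[0.4365, 0.334] scene tip (np.float64(107.9), np.float64(0.0338)) red (np.float64(107.3), np.float64(0.0409)) top red (np.float64(109.1), np.float64(0.0403)) end@.046 (np.float64(104.6), np.float64(0.0352))
[0.437, 0.335] scene tip (np.float64(109.3), np.float64(0.033)) red (np.float64(108.5), np.float64(0.0401)) top red (np.float64(110.3), np.float64(0.0395)) end@.046 (np.float64(105.8), np.float64(0.0343))
[0.4373, 0.3333] scene tip (np.float64(108.8), np.float64(0.0347)) red (np.float64(108.1), np.float64(0.0418)) top red (np.float64(109.8), np.float64(0.0412)) end@.046 (np.float64(105.5), np.float64(0.0361))
stripe 108.58089682955321
107.9 [179.0992 273.3814] [427.9686 315.4396]
110 [179.2377 273.81  ] [428.1485 315.1146]
[190.8824 269.4849] [417.7448 309.5266]
```

The pointer and mark bearings agree within about 1° in both views (107.9° against 107.3°, and 108.6° against 109.1°). Next is the hood.

>>> move_arm --series '[4.5, -0.87, -5.06, 1.04, 0, 0, 6, 4.5, -1.39, -4.95, 1.04, 0, 0, 6, 4.5, -1.9, -4.77, 1.05, 0, 0, 6, 4.5, -2.39, -4.55, 1.04, 0, 0, 6, 4.5, -2.85, -4.27, 1.04, 0, 0, 6]' --grip_force 40

```text
time: 6.8
tool_pos: [0.524, 0.3148, 0.2038]
tcp_rot: [-2.444, -1.973, 0.002]
wrist_force: [-0.1, 0.3, 0.5]
width: 0.524
grip_force: 0.0
```

>>> move_arm --series '[4.5, 0, 0, 3.2, 0, 0, 0, 4.5, 0, 0, 3.2, 0, 0, 0, 4.5, 0, 0, 3.2, 0, 0, 0, 4.5, 0, 0, 0, 0, 0, 0, 0.5, 0, 0, 0, 0, 0, 0]'

```text
time: 7.42
tool_pos: [0.5272, 0.3164, 0.1095]
tcp_rot: [2.441, 1.978, 0.001]
wrist_force: [-0.4, 0.0, 0.6]
width: 0.326
grip_force: 0.0
```

>>> move_arm --series '[0.5, 0, 0, 0, 0, 0, 0, 0.5, 0, 0, 0, 0, 0, 0, 0.5, 0, 0, 0, 0, 0, 0]'

```text
time: 7.8
tool_pos: [0.5286, 0.317, 0.1106]
tcp_rot: [2.44, 1.978, 0.005]
wrist_force: [-0.7, -1.3, 7.9]
width: 0.124
grip_force: 42.2
```

>>> move_arm --series '[0.5, 0, -1, -0.2, 0, 0, 0, 0.5, 0, -1.5, 0, 0, 0, 0, 0.5, 0, -1.5, 0, 0, 0, 0, 0.5, 0, -1.5, 0, 0, 0, 0, 0.5, 0, -1.5, 0, 0, 0, 0]'

```text
time: 8.43
tool_pos: [0.458, 0.332, 0.1107]
tcp_rot: [-2.44, -1.978, -0.003]
wrist_force: [3.2, 4.7, -2.8]
width: 0.13
grip_force: 41.0
```

>>> move_arm --series '[0.5, 0, -1, 0, 0, 0, 0, 0.5, 0, -1, 0, 0, 0, 0, 0.5, 0, -0.4, 0, 0, 0, 0, 0.5, 0, 0, 0, 0, 0, 0]'

```text
time: 8.93
tool_pos: [0.4375, 0.3365, 0.1107]
tcp_rot: [2.437, 1.978, 0.01]
wrist_force: [12.3, 2.1, -8.9]
width: 0.126
grip_force: 44.3
```

>>> move_arm --series '[0.5, 0, -0.3, 0, 0, 0, 0, 0.5, 0, -0.1, 0, 0, 0, 0, 0.5, 0, 0, 0, 0, 0, 0]'

```text
time: 9.3
tool_pos: [0.4372, 0.3366, 0.1108]
tcp_rot: [2.433, 1.976, 0.017]
wrist_force: [23.9, -0.2, -14.3]
width: 0.13
grip_force: 43.4
```

>>> move_arm --series '[4.5, 0, 0.3, 0, 0, 0, 0, 4.5, 0, 0, 0, 0, 0, 0, 4.5, 0, 0, -3, 0, 0, 0, 4.5, 0, 0, -4, 0, 0, 0, 4.5, 0, 0, -4, 0, 0, 0]'

```text
time: 9.93
tool_pos: [0.4327, 0.3356, 0.2209]
tcp_rot: [-2.439, -1.979, 0.005]
wrist_force: [0.6, -0.6, 0.7]
width: 0.527
grip_force: 0.0
```

Run:
```python
from h import *
plan((.530,-.0245,.19,-4),(.530,-.0245,.074,-4,4))
```

```text
now [0.4327 0.3356 0.2209] phi 78.1 tilt [-0.0025 -0.0015 -1.    ]
-> (0.53, -0.0245, 0.19, -4) 9 rows
   -3.69 1.88 0.34 0 0 9.1
   -3.35 2.45 0.35 0 0 9.1
   -2.92 2.94 0.34 0 0 9.1
   -2.41 3.37 0.34 0 0 9.1
   -1.85 3.71 0.35 0 0 9.1
   -1.24 3.96 0.34 0 0 9.1
   -0.59 4.1 0.34 0 0 9.1
   0.06 4.14 0.35 0 0 9.1
   0.72 4.08 0.34 0 0 9.1
-> (0.53, -0.0245, 0.074, -4, 4) 3 rows
   0.0 0.0 3.87 0 0 0.1
   0.0 0.0 3.86 0 0 0.1
   0.0 0.0 3.87 0 0 0.1
```

>>> move_arm --series '[4.5, -3.69, 1.88, 0.34, 0, 0, 9.1, 4.5, -3.35, 2.45, 0.35, 0, 0, 9.1, 4.5, -2.92, 2.94, 0.34, 0, 0, 9.1, 4.5, -2.41, 3.37, 0.34, 0, 0, 9.1, 4.5, -1.85, 3.71, 0.35, 0, 0, 9.1]'

```text
time: 10.55
tool_pos: [0.4872, 0.135, 0.2029]
tcp_rot: [-3.017, -0.874, 0.003]
wrist_force: [1.0, 0.8, -0.2]
width: 0.529
grip_force: 0.0
```

>>> move_arm --series '[4.5, -1.24, 3.96, 0.34, 0, 0, 9.1, 4.5, -0.59, 4.1, 0.34, 0, 0, 9.1, 4.5, 0.06, 4.14, 0.35, 0, 0, 9.1, 4.5, 0.72, 4.08, 0.34, 0, 0, 9.1, 4.5, 0, 0, 0, 0, 0, 0]'

```text
time: 11.18
tool_pos: [0.5312, -0.0255, 0.1889]
tcp_rot: [3.139, -0.11, -0.003]
wrist_force: [-0.5, -0.5, -0.2]
width: 0.526
grip_force: 0.0
```

Run:
```python
from h import *
plan((.530,-.0245,.074,-4,4))
T=read_camera("top");S=read_camera("scene")
cv2.imwrite("pics/g1.png",np.hstack([cv2.resize(T[200:300,165:290],None,fx=3.1,fy=3.1),cv2.resize(S[265:365,345:470],None,fx=3.1,fy=3.1)])[:,:,::-1])
```

```text
now [ 0.5312 -0.0255  0.1889] phi -4.0 tilt [-0.0021 -0.0001 -1.    ]
-> (0.53, -0.0245, 0.074, -4, 4) 3 rows
   -0.04 -0.03 3.83 0 0 -0.0
   -0.04 -0.03 3.83 0 0 -0.0
   -0.04 -0.03 3.83 0 0 -0.0
```

View pics/g1.png

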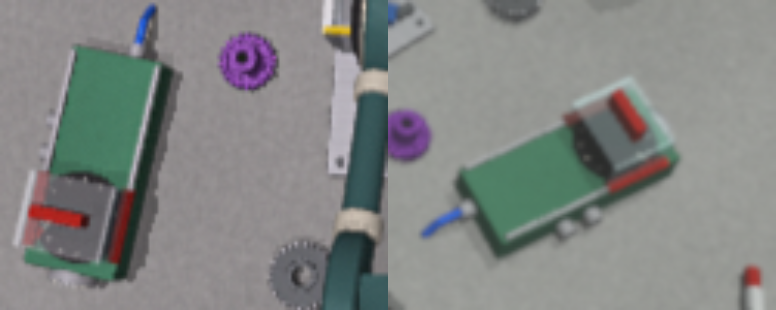

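The hood, with its rib at left (58,215), now sits fully over the knob and the regulator is undisturbed. Next I'll pick up gear 1.

>>> move_arm --series '[4.5, -0.1, -0.1, 3.8, 0, 0, 0, 4.5, 0, 0, 3.8, 0, 0, 0, 4.5, 0, 0, 3.8, 0, 0, 0, 4.5, 0, 0, 0, 0, 0, 0, 1.5, 0, 0, 0, 0, 0, 0]' --grip_force 60

```text
time: 11.9
tool_pos: [0.5314, -0.022, 0.0767]
tcp_rot: [-3.14, 0.103, -0.001]
wrist_force: [-0.1, -0.6, 0.5]
width: 0.327
grip_force: 0.3
```

>>> move_arm --series '[1.5, 0, 0, 0, 0, 0, 0, 1.5, 0, 0, 0, 0, 0, 0, 1.5, 0, 0, 0, 0, 0, 0]'

```text
time: 12.28
tool_pos: [0.5319, -0.0229, 0.0771]
tcp_rot: [-3.14, 0.106, -0.003]
wrist_force: [-2.5, -0.2, 6.1]
width: 0.281
grip_force: 59.6
```

>>> move_arm --series '[1.5, 0, 0, -2, 0, 0, 0, 1.5, 0, 0, -4, 0, 0, 0, 1.5, 0, 0, -4, 0, 0, 0, 1.5, 0, 0, 0, 0, 0, 0]'

```text
time: 12.78
tool_pos: [0.5345, -0.023, 0.1802]
tcp_rot: [-3.14, 0.106, -0.015]
wrist_force: [0.0, 0.8, 0.0]
width: 0.28
grip_force: 59.4
```

```bash
cat >> h.py <<'E'
def tray(verbose=1):
    im=read_camera("top")
    B=[b for b in blobs(im,(105,150,60),(125,255,255),1200,(260,120,600,420))]
    a,c,s,m=max(B,key=lambda b:b[0])
    r=cv2.minAreaRect(cv2.findContours(m.astype(np.uint8),0,2)[0][0])
    q=cv2.boxPoints(((r[0][0],r[0][1]),(r[1][0]+.7,r[1][1]+.7),r[2]))
    P=np.array([ray("top",p,.018)[:2] for p in q]);C=P.mean(0)
    e=P[1]-P[0];th=(np.degrees(np.arctan2(e[1],e[0]))+45)%90-45
    L=[np.linalg.norm(P[1]-P[0]),np.linalg.norm(P[2]-P[1])]
    c_,s_=np.cos(np.radians(th)),np.sin(np.radians(th))
    pk={(i,j):C+np.array([c_*i-s_*j,s_*i+c_*j])*.041 for i in(1,-1) for j in(1,-1)}
    if verbose: print("tray",a,C,"th",th,"L",L);print({k:v.round(4).tolist() for k,v in pk.items()})
    return C,th,pk
E
python3 - <<'E'
from h import *
C,th,pk=tray();p=pk[1,-1]
plan((*p,.16,th),(*p,.031,th,5))
E
```

```text
tray 3535 [ 0.4966 -0.3532] th 2.8772189502397225 L [np.float64(0.17204994006236932), np.float64(0.1687644206379774)]
{(1, 1): [0.5355, -0.3102], (1, -1): [0.5396, -0.392], (-1, 1): [0.4536, -0.3143], (-1, -1): [0.4578, -0.3962]}
now [ 0.5328 -0.0229  0.1778] phi -3.9 tilt [ 0.0051  0.     -1.    ]
-> (np.float64(0.5396490446832967), np.float64(-0.39204882020023335), 0.16, np.float64(2.8772189502397225)) 7 rows
   0.45 5.26 0.25 0 0 -1.0
   0.37 5.26 0.26 0 0 -1.0
   0.27 5.27 0.25 0 0 -1.0
   0.19 5.27 0.25 0 0 -1.0
   0.1 5.27 0.26 0 0 -1.0
   0.01 5.28 0.25 0 0 -1.0
   -0.08 5.27 0.26 0 0 -1.0
-> (np.float64(0.5396490446832967), np.float64(-0.39204882020023335), 0.031, np.float64(2.8772189502397225), 5) 3 rows
   0.0 -0.0 4.3 0 0 0.1
   0.0 -0.0 4.3 0 0 0.1
   0.0 -0.0 4.3 0 0 0.1
```

The tray has been knocked about 3 cm in −y. I'll place gear 1 at the new position.

>>> move_arm --series '[1.5, 0.4, 5.3, 0.2, 0, 0, -1, 1.5, 0.4, 5.3, 0.2, 0, 0, -1, 1.5, 0.3, 5.3, 0.2, 0, 0, -1, 1.5, 0.2, 5.3, 0.2, 0, 0, -1, 1.5, 0.1, 5.3, 0.2, 0, 0, -1]'

```text
time: 13.45
tool_pos: [0.5354, -0.2892, 0.1633]
tcp_rot: [-3.139, -0.032, 0.003]
wrist_force: [0.5, -0.1, -0.4]
width: 0.278
grip_force: 59.4
```

>>> move_arm --series '[1.5, 0, 5.2, 0.2, 0, 0, -1, 1.5, -0.1, 5.2, 0.2, 0, 0, -1, 1.5, 0, 0, 0, 0, 0, 0]'

```text
time: 13.82
tool_pos: [0.5371, -0.3951, 0.1589]
tcp_rot: [-3.139, -0.08, 0.003]
wrist_force: [-1.2, 0.4, -0.5]
width: 0.281
grip_force: 59.5
```

Run:
```python
from h import *
C,th,pk=tray()
plan((.5397,-.392,.032,2.9,5))
```

```text
tray 2869 [ 0.4967 -0.3526] th 2.2315502205680247 L [np.float64(0.17225115100445032), np.float64(0.16730903471798036)]
{(1, 1): [0.5361, -0.31], (1, -1): [0.5393, -0.392], (-1, 1): [0.4542, -0.3132], (-1, -1): [0.4574, -0.3952]}
now [ 0.5372 -0.393   0.1589] phi 3.0 tilt [-0.0026  0.0027 -1.    ]
-> (0.5397, -0.392, 0.032, 2.9, 5) 3 rows
   0.09 -0.03 4.23 0 0 0.0
   0.08 -0.03 4.23 0 0 0.0
   0.09 -0.03 4.23 0 0 0.0
```

>>> move_arm --series '[1.5, 0.2, -0.1, 4, 0, 0, 0, 1.5, 0, 0, 4, 0, 0, 0, 1.5, 0, 0, 2.5, 0, 0, 0, 1.5, 0, 0, 1.5, 0, 0, 0, 1.5, 0, 0, 0.6, 0, 0, 0]'

```text
time: 14.5
tool_pos: [0.5401, -0.3897, 0.0342]
tcp_rot: [-3.139, -0.088, 0.002]
wrist_force: [-0.0, 0.5, 0.2]
width: 0.279
grip_force: 59.5
```

>>> move_arm --series '[1.5, 0, 0, 0, 0, 0, 0, 4.4, 0, 0, 0, 0, 0, 0, 4.4, 0, 0, 0, 0, 0, 0, 4.4, 0, 0, -2, 0, 0, 0, 4.4, 0, 0, -4, 0, 0, 0]'

```text
time: 15.12
tool_pos: [0.5393, -0.3903, 0.0953]
tcp_rot: [-3.138, -0.086, 0.004]
wrist_force: [1.1, -0.3, 1.1]
width: 0.515
grip_force: 0.0
```

Run:
```python
from h import *
c,s=np.cos(np.radians(-4)),np.sin(np.radians(-4))
D=np.array([.5305,-.0240]);A=D+.072*np.array([c,s]);x=np.array([c,s]);y=np.array([-s,c])
L=A-.0764*x+.0764*y;R=A-.0764*x-.0764*y;print("axis",A,"L",L,"R",R)
plan((.5395,-.39,.17,0),(*L,.17,41),(*L,.085,41,4))
```

```text
axis [ 0.6023 -0.029 ] L [0.5314 0.0525] R [ 0.5208 -0.0999]
now [ 0.5393 -0.3903  0.0953] phi 3.1 tilt [-0.0028  0.0022 -1.    ]
-> (0.5395, -0.39, 0.17, 0) 2 rows
   0.01 -0.02 -3.73 0 0 1.6
   0.01 -0.01 -3.74 0 0 1.6
-> (np.float64(0.5314401127729079), np.float64(0.052520821924324716), 0.17, 41) 9 rows
   -0.09 -4.92 0.0 0 0 -4.6
   0.29 -4.91 0.0 0 0 -4.6
   0.69 -4.87 0.0 0 0 -4.6
   1.07 -4.8 0.0 0 0 -4.6
   1.45 -4.69 0.0 0 0 -4.6
   1.82 -4.57 0.0 0 0 -4.6
   2.18 -4.41 0.0 0 0 -4.6
   2.52 -4.23 0.0 0 0 -4.6
   2.85 -4.01 0.0 0 0 -4.6
-> (np.float64(0.5314401127729079), np.float64(0.052520821924324716), 0.085, 41, 4) 3 rows
   -0.0 0.0 2.83 0 0 0.1
   -0.0 0.0 2.84 0 0 0.1
   -0.0 0.0 2.83 0 0 0.1
```

>>> move_arm --series '[4, 0, 0, -3.7, 0, 0, 1.6, 4, 0, 0, -3.7, 0, 0, 1.6, 4, -0.1, -4.9, 0, 0, 0, -4.6, 4, 0.3, -4.9, 0, 0, 0, -4.6, 4, 0.7, -4.9, 0, 0, 0, -4.6]'

```text
time: 15.75
tool_pos: [0.5381, -0.2427, 0.1718]
tcp_rot: [3.117, 0.379, 0.004]
wrist_force: [1.3, 0.1, -0.5]
width: 0.466
grip_force: 0.0
```

>>> move_arm --series '[4, 1.1, -4.8, 0, 0, 0, -4.6, 4, 1.4, -4.7, 0, 0, 0, -4.6, 4, 1.8, -4.6, 0, 0, 0, -4.6, 4, 2.2, -4.4, 0, 0, 0, -4.6, 4, 2.5, -4.2, 0, 0, 0, -4.6]'

```text
time: 16.38
tool_pos: [0.5326, 0.0036, 0.1717]
tcp_rot: [2.979, 0.994, 0.005]
wrist_force: [0.1, 0.7, 0.3]
width: 0.469
grip_force: 0.0
```

Run:
```python
from h import *
plan((.532,.052,.17,41),(.532,.052,.08,41,3))
T=read_camera("top");crop(T,380,200,480,300,5,"pics/t1.png")
```

```text
now [0.5326 0.0036 0.1717] phi 36.9 tilt [ 0.0032 -0.0001 -1.    ]
-> (0.532, 0.052, 0.17, 41) 1 rows
   2.86 -3.91 0.17 0 0 -4.1
-> (0.532, 0.052, 0.08, 41, 3) 3 rows
   -0.0 0.0 3.0 0 0 -0.0
   -0.0 0.0 3.0 0 0 -0.0
   -0.0 0.0 3.0 0 0 -0.0
```

View pics/t1.png

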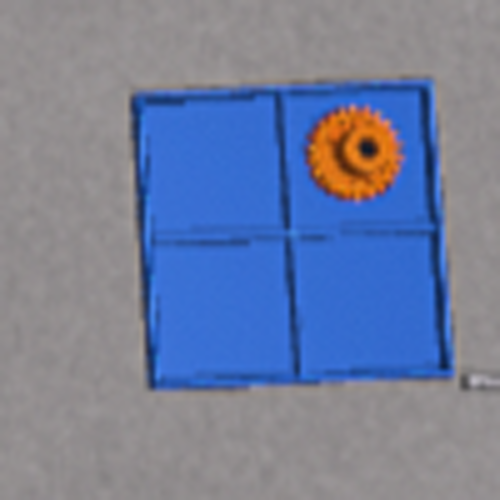

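Gear 1 lies flat, hub up, in the far-right pocket at crop (355,152), well inside the dividers. Next I'll index the table for the first time.

>>> move_arm --series '[4, 2.9, -3.9, 0.2, 0, 0, -4.1, 4, 0, 0, 3, 0, 0, 0, 4, 0, 0, 3, 0, 0, 0, 4, 0, 0, 3, 0, 0, 0, 4, 0, 0, 0, 0, 0, 0]' --grip_force 90

```text
time: 17.05
tool_pos: [0.5302, 0.0505, 0.0764]
tcp_rot: [-2.943, -1.096, 0.006]
wrist_force: [-0.9, 0.9, 0.3]
width: 0.469
grip_force: 0.0
```

>>> move_arm --series '[0.8, 0, 0, 0, 0, 0, 0, 0.8, 0, 0, 0, 0, 0, 0, 0.8, 0, 0, 0, 0, 0, 0, 0.8, 0, 0, 0, 0, 0, 0]'

```text
time: 17.55
tool_pos: [0.5332, 0.0511, 0.0799]
tcp_rot: [2.944, 1.096, 0.004]
wrist_force: [-3.3, 1.6, 6.9]
width: 0.17
grip_force: 88.4
```

>>> move_arm --series '[0.8, -1.13, 0.06, 0, 0, 0, -6, 0.8, -1.13, 0.06, 0, 0, 0, -6, 0.8, -1.13, 0.06, 0, 0, 0, -6, 0.8, -1.13, 0.06, 0, 0, 0, -6, 0.8, -1.13, 0.06, 0, 0, 0, -6]'

```text
time: 18.18
tool_pos: [0.5023, 0.0044, 0.0799]
tcp_rot: [2.556, 1.824, 0.006]
wrist_force: [0.0, 1.2, 4.3]
width: 0.171
grip_force: 89.2
```

>>> move_arm --series '[0.8, -1.13, 0.06, 0, 0, 0, -6, 0.8, -1.13, 0.06, 0, 0, 0, -6, 0.8, -1.13, 0.06, 0, 0, 0, -6, 0.8, -1.13, 0.06, 0, 0, 0, -6, 0.8, -1.13, 0.06, 0, 0, 0, -6]'

```text
time: 18.8
tool_pos: [0.499, -0.0518, 0.08]
tcp_rot: [1.995, 2.422, 0.005]
wrist_force: [2.7, 2.9, 3.1]
width: 0.168
grip_force: 89.0
```

>>> move_arm --series '[0.8, -1.13, 0.06, 0, 0, 0, -6, 0.8, -1.13, 0.06, 0, 0, 0, -6, 0.8, -1.13, 0.06, 0, 0, 0, -6, 0.8, -1.13, 0.06, 0, 0, 0, -6, 0.8, -1.13, 0.06, 0, 0, 0, -6]'

```text
time: 19.42
tool_pos: [0.5236, -0.1012, 0.08]
tcp_rot: [1.301, 2.855, 0.005]
wrist_force: [3.7, 4.8, 1.2]
width: 0.168
grip_force: 88.9
```

>>> move_arm --series '[0.8, 0, 0, 0, 0, 0, 0, 0.8, 0, 0, 0, 0, 0, 0]'

```text
time: 19.68
tool_pos: [0.5241, -0.1018, 0.0799]
tcp_rot: [1.306, 2.851, 0.004]
wrist_force: [3.8, 3.9, 4.2]
width: 0.171
grip_force: 89.3
```

>>> move_arm --series '[4, 0, 0, 0, 0, 0, 0, 4, 0, 0, 0, 0, 0, 0, 4, 0, 0, -4, 0, 0, 0, 4, 0, 0, -5, 0, 0, 0, 4.5, 0, 0, 0, 0, 0, 0]'

```text
time: 20.3
tool_pos: [0.5244, -0.1029, 0.1726]
tcp_rot: [1.303, 2.848, 0.002]
wrist_force: [-0.3, -1.2, -0.1]
width: 0.527
grip_force: 0.0
```

Run:
```python
from h import *
plan((.532,-.025,.19,176),(.532,-.025,.074,176,4))
T=read_camera("top")
for n,lo,hi in(("orange",(5,170,120),(18,255,255)),("black",(0,0,0),(180,255,50))):
    for a,c,s,m in blobs(T,lo,hi,15,(268,205,385,265)):print(n,a,c,s,ray("top",c,.07))
```

```text
now [ 0.5244 -0.1029  0.1726] phi 130.8 tilt [ 0.0091 -0.0027 -1.    ]
-> (0.532, -0.025, 0.19, 176) 5 rows
   1.08 1.13 -0.35 0 0 -9.0
   0.89 1.29 -0.35 0 0 -9.0
   0.67 1.42 -0.34 0 0 -9.0
   0.44 1.5 -0.35 0 0 -9.0
   0.21 1.55 -0.35 0 0 -9.0
-> (0.532, -0.025, 0.074, 176, 4) 3 rows
   -0.0 0.0 3.87 0 0 -0.1
   -0.0 0.0 3.86 0 0 -0.1
   -0.0 0.0 3.87 0 0 -0.1
orange 20 [294.4  213.15] [289 212  11   3] [0.5867 0.0469 0.07  ]
orange 155 [317.3935 233.1484] [311 224  13  19] [ 0.5316 -0.0152  0.07  ]
black 43 [325.7674 211.7674] [324 205   5  18] [ 0.5897 -0.0384  0.07  ]
black 19 [292.7895 233.3684] [290 231   6   6] [0.5316 0.0514 0.07  ]
black 193 [357.2228 240.8964] [339 231  33  23] [ 0.5096 -0.1226  0.07  ]
black 17 [374.8824 245.7059] [372 244   6   5] [ 0.4962 -0.17    0.07  ]
```

The peg is back at its detent position and a gear is at the front. I'll pick gear 2 of 4.

>>> move_arm --series '[4.5, 1.08, 1.13, -0.3, 0, 0, -9, 4.5, 0.89, 1.29, -0.3, 0, 0, -9, 4.5, 0.67, 1.42, -0.3, 0, 0, -9, 4.5, 0.44, 1.5, -0.3, 0, 0, -9, 4.5, 0.21, 1.55, -0.3, 0, 0, -9]' --grip_force 60

```text
time: 20.98
tool_pos: [0.5272, -0.0235, 0.1804]
tcp_rot: [-0.106, -3.136, 0.0]
wrist_force: [-1.5, 0.9, 0.2]
width: 0.527
grip_force: 0.0
```

>>> move_arm --series '[4.5, 0, 0, 3.8, 0, 0, 0, 4.5, 0, 0, 3.8, 0, 0, 0, 4.5, 0, 0, 3.5, 0, 0, 0, 4.5, 0, 0, 0, 0, 0, 0, 1.5, 0, 0, 0, 0, 0, 0]'

```text
time: 21.6
tool_pos: [0.5288, -0.024, 0.0717]
tcp_rot: [-0.114, -3.139, 0.0]
wrist_force: [-1.4, 0.5, 11.6]
width: 0.328
grip_force: 6.2
```

>>> move_arm --series '[1.5, 0, 0, 0, 0, 0, 0, 1.5, 0, 0, 0, 0, 0, 0, 1.5, 0, 0, 0, 0, 0, 0]'

```text
time: 21.98
tool_pos: [0.529, -0.0241, 0.0721]
tcp_rot: [0.114, 3.139, -0.001]
wrist_force: [-1.0, 0.9, 10.9]
width: 0.282
grip_force: 59.6
```

>>> move_arm --series '[1.5, 0, 0, -2, 0, 0, 0, 1.5, 0, 0, -4, 0, 0, 0, 1.5, 0, 0, -4, 0, 0, 0, 1.5, 0, 0, 0, 0, 0, 0]'

```text
time: 22.48
tool_pos: [0.5304, -0.0242, 0.1738]
tcp_rot: [0.114, 3.135, -0.001]
wrist_force: [0.1, 0.8, -0.2]
width: 0.283
grip_force: 60.3
```

Run:
```python
from h import *
C,th,pk=tray();p=pk[1,1]
plan((*p,.165,th+180),(*p,.032,th+180,4.5))
```

```text
tray 3225 [ 0.4966 -0.3532] th 2.8772189502397225 L [np.float64(0.17204994006236932), np.float64(0.1687644206379774)]
{(1, 1): [0.5355, -0.3102], (1, -1): [0.5396, -0.392], (-1, 1): [0.4536, -0.3143], (-1, -1): [0.4578, -0.3962]}
now [ 0.5288 -0.0241  0.1716] phi 175.8 tilt [ 0.0009 -0.0003 -1.    ]
-> (np.float64(0.5355329857252472), np.float64(-0.3101521898748417), 0.165, np.float64(182.87721895023972)) 6 rows
   -0.46 -4.75 0.11 0 0 -1.2
   -0.36 -4.75 0.11 0 0 -1.2
   -0.26 -4.76 0.11 0 0 -1.2
   -0.16 -4.77 0.11 0 0 -1.2
   -0.07 -4.77 0.11 0 0 -1.2
   0.03 -4.77 0.11 0 0 -1.2
-> (np.float64(0.5355329857252472), np.float64(-0.3101521898748417), 0.032, np.float64(182.87721895023972), 4.5) 3 rows
   -0.0 0.0 4.43 0 0 0.1
   -0.0 0.0 4.44 0 0 0.1
   -0.0 0.0 4.43 0 0 0.1
```

>>> move_arm --series '[1.5, -0.5, -4.8, 0.1, 0, 0, -1.2, 1.5, -0.4, -4.8, 0.1, 0, 0, -1.2, 1.5, -0.3, -4.8, 0.1, 0, 0, -1.2, 1.5, -0.1, -4.8, 0.1, 0, 0, -1.2, 1.5, 0, -4.7, 0.1, 0, 0, -1.2]'

```text
time: 23.15
tool_pos: [0.5323, -0.264, 0.163]
tcp_rot: [0.052, -3.136, -0.004]
wrist_force: [-0.4, 0.1, -0.5]
width: 0.285
grip_force: 60.3
```

>>> move_arm --series '[1.5, 0, -4.7, 0.1, 0, 0, -1.2, 1.5, 0, 0, 0, 0, 0, 0]'

```text
time: 23.4
tool_pos: [0.5339, -0.3125, 0.162]
tcp_rot: [0.078, -3.136, -0.003]
wrist_force: [-0.5, 1.0, -0.5]
width: 0.28
grip_force: 60.4
```

Run:
```python
from h import *
plan((.5355,-.3102,.028,182.9,4.6))
```

```text
now [ 0.5339 -0.3125  0.162 ] phi -177.2 tilt [-0.0044  0.0018 -1.    ]
-> (0.5355, -0.3102, 0.028, 182.9, 4.6) 3 rows
   -0.06 0.08 4.47 0 0 -0.0
   -0.06 0.07 4.46 0 0 -0.0
   -0.06 0.08 4.47 0 0 -0.0
```

>>> move_arm --series '[1.5, -0.2, 0.2, 4.5, 0, 0, 0, 1.5, 0, 0, 4.5, 0, 0, 0, 1.5, 0, 0, 2.5, 0, 0, 0, 1.5, 0, 0, 1.2, 0, 0, 0, 1.5, 0, 0, 0.5, 0, 0, 0]'

```text
time: 24.02
tool_pos: [0.537, -0.3071, 0.032]
tcp_rot: [0.084, -3.138, -0.002]
wrist_force: [-0.1, 1.0, -0.8]
width: 0.28
grip_force: 60.4
```

>>> move_arm --series '[1.5, 0, 0, 0, 0, 0, 0, 4.4, 0, 0, 0, 0, 0, 0, 4.4, 0, 0, 0, 0, 0, 0, 4.4, 0, 0, -2, 0, 0, 0, 4.4, 0, 0, -6, 0, 0, 0]'

```text
time: 24.65
tool_pos: [0.5352, -0.3066, 0.1117]
tcp_rot: [0.083, -3.134, -0.007]
wrist_force: [0.7, -0.5, -0.2]
width: 0.511
grip_force: 0.0
```

>>> move_arm --series '[4, 0, 0, -6, 0, 0, 0]'

```text
time: 24.78
tool_pos: [0.5376, -0.3082, 0.1762]
tcp_rot: [-0.084, 3.14, -0.0]
wrist_force: [1.0, -0.6, -0.1]
width: 0.473
grip_force: 0.0
```

Run:
```python
from h import *
plan((.5332,.0511,.17,41),(.5332,.0511,.08,41,3))
```

```text
now [ 0.5376 -0.3082  0.1762] phi -177.0 tilt [ 0.0003 -0.0002 -1.    ]
-> (0.5332, 0.0511, 0.17, 41) 15 rows
   -0.1 2.39 0.04 0 0 9.5
   0.3 2.38 0.04 0 0 9.5
   0.68 2.29 0.04 0 0 9.5
   1.06 2.16 0.05 0 0 9.5
   1.39 1.95 0.04 0 0 9.5
   1.69 1.69 0.04 0 0 9.5
   1.95 1.39 0.04 0 0 9.5
   2.15 1.05 0.04 0 0 9.5
   2.3 0.69 0.04 0 0 9.5
   2.38 0.29 0.04 0 0 9.5
   2.39 -0.1 0.05 0 0 9.5
   2.34 -0.49 0.04 0 0 9.5
   2.24 -0.87 0.04 0 0 9.5
   2.05 -1.22 0.04 0 0 9.5
   1.83 -1.55 0.04 0 0 9.5
-> (0.5332, 0.0511, 0.08, 41, 3) 4 rows
   0.0 -0.0 2.25 0 0 -0.1
   0.0 -0.0 2.25 0 0 -0.1
   0.0 -0.0 2.25 0 0 -0.1
   0.0 -0.0 2.25 0 0 -0.1
```

>>> move_arm --series '[4, -0.1, 2.4, 0, 0, 0, 9.5, 4, 0.3, 2.4, 0, 0, 0, 9.5, 4, 0.7, 2.3, 0, 0, 0, 9.5, 4, 1.1, 2.2, 0, 0, 0, 9.5, 4, 1.4, 1.95, 0, 0, 0, 9.5]'

```text
time: 25.4
tool_pos: [0.5364, -0.1868, 0.1755]
tcp_rot: [1.195, 2.903, 0.0]
wrist_force: [-0.3, -0.7, -0.3]
width: 0.466
grip_force: 0.0
```

>>> move_arm --series '[4, 1.7, 1.7, 0, 0, 0, 9.5, 4, 1.95, 1.4, 0, 0, 0, 9.5, 4, 2.15, 1.05, 0, 0, 0, 9.5, 4, 2.3, 0.7, 0, 0, 0, 9.5, 4, 2.4, 0.3, 0, 0, 0, 9.5]'

```text
time: 26.02
tool_pos: [0.5357, -0.0665, 0.1755]
tcp_rot: [2.264, 2.176, 0.002]
wrist_force: [-0.1, -1.0, 0.9]
width: 0.475
grip_force: 0.0
```

>>> move_arm --series '[4, 2.4, -0.1, 0, 0, 0, 9.5, 4, 2.3, -0.5, 0, 0, 0, 9.5, 4, 2.2, -0.9, 0, 0, 0, 9.5, 4, 2.05, -1.2, 0, 0, 0, 9.5, 4, 1.8, -1.5, 0, 0, 0, 9.5]'

```text
time: 26.65
tool_pos: [0.5347, 0.0521, 0.1755]
tcp_rot: [2.949, 1.08, 0.004]
wrist_force: [-0.1, 0.1, -0.7]
width: 0.466
grip_force: 0.0
```

Run:
```python
from h import *
plan((.5332,.0511,.17,41),(.5332,.0511,.08,41,3.2))
```

```text
now [0.5347 0.0521 0.1755] phi 40.2 tilt [ 0.0025  0.0001 -1.    ]
-> (0.5332, 0.0511, 0.17, 41) 1 rows
   -0.18 -0.02 0.55 0 0 -0.8
-> (0.5332, 0.0511, 0.08, 41, 3.2) 3 rows
   0.0 0.0 3.0 0 0 0.0
   0.0 0.0 3.0 0 0 0.0
   0.0 0.0 3.0 0 0 0.0
```

>>> move_arm --series '[4, -0.2, 0, 3.2, 0, 0, -0.8, 4, 0, 0, 3.2, 0, 0, 0, 4, 0, 0, 3.1, 0, 0, 0, 4, 0, 0, 0, 0, 0, 0]' --grip_force 90

```text
time: 27.15
tool_pos: [0.5308, 0.05, 0.0774]
tcp_rot: [-2.938, -1.109, 0.006]
wrist_force: [0.1, -0.4, 0.2]
width: 0.466
grip_force: 0.0
```

>>> move_arm --series '[0.8, 0, 0, 0, 0, 0, 0, 0.8, 0, 0, 0, 0, 0, 0, 0.8, 0, 0, 0, 0, 0, 0, 0.8, 0, 0, 0, 0, 0, 0]'

```text
time: 27.65
tool_pos: [0.5332, 0.0511, 0.081]
tcp_rot: [-2.938, -1.108, -0.003]
wrist_force: [-3.3, 4.0, 4.7]
width: 0.163
grip_force: 87.9
```

>>> move_arm --series '[0.8, -1.13, 0.06, 0, 0, 0, -6, 0.8, -1.13, 0.06, 0, 0, 0, -6, 0.8, -1.13, 0.06, 0, 0, 0, -6, 0.8, -1.13, 0.06, 0, 0, 0, -6, 0.8, -1.13, 0.06, 0, 0, 0, -6]'

```text
time: 28.28
tool_pos: [0.5022, 0.004, 0.081]
tcp_rot: [-2.549, -1.836, -0.003]
wrist_force: [-3.0, 2.6, 2.9]
width: 0.166
grip_force: 89.3
```

>>> move_arm --series '[0.8, -1.13, 0.06, 0, 0, 0, -6, 0.8, -1.13, 0.06, 0, 0, 0, -6, 0.8, -1.13, 0.06, 0, 0, 0, -6, 0.8, -1.13, 0.06, 0, 0, 0, -6, 0.8, -1.13, 0.06, 0, 0, 0, -6]'

```text
time: 28.9
tool_pos: [0.4991, -0.0525, 0.081]
tcp_rot: [1.986, 2.433, 0.003]
wrist_force: [-0.5, 2.4, 1.8]
width: 0.169
grip_force: 89.2
```

>>> move_arm --series '[0.8, -1.13, 0.06, 0, 0, 0, -6, 0.8, -1.13, 0.06, 0, 0, 0, -6, 0.8, -1.13, 0.06, 0, 0, 0, -6, 0.8, -1.13, 0.06, 0, 0, 0, -6, 0.8, -1.13, 0.06, 0, 0, 0, -6]'

```text
time: 29.52
tool_pos: [0.5243, -0.102, 0.081]
tcp_rot: [1.289, 2.863, 0.003]
wrist_force: [-3.0, 11.1, 2.3]
width: 0.169
grip_force: 89.3
```

>>> move_arm --series '[0.8, 0, 0, 0, 0, 0, 0, 0.8, 0, 0, 0, 0, 0, 0]'

```text
time: 29.78
tool_pos: [0.5249, -0.1026, 0.081]
tcp_rot: [1.294, 2.858, 0.002]
wrist_force: [-0.7, 2.2, 6.1]
width: 0.17
grip_force: 89.7
```

>>> move_arm --series '[4, 0, 0, 0, 0, 0, 0, 4, 0, 0, 0, 0, 0, 0, 4, 0, 0, -4, 0, 0, 0, 4, 0, 0, -5, 0, 0, 0, 4.5, 0, 0, 0, 0, 0, 0]' --grip_force 60

```text
time: 30.4
tool_pos: [0.5267, -0.1037, 0.1737]
tcp_rot: [1.291, 2.853, 0.002]
wrist_force: [0.1, -1.1, 0.4]
width: 0.524
grip_force: 0.0
```

>>> move_arm --series '[4.5, 1.1, 1.1, -0.3, 0, 0, -9, 4.5, 0.9, 1.3, -0.3, 0, 0, -9, 4.5, 0.7, 1.4, -0.3, 0, 0, -9, 4.5, 0.4, 1.5, -0.3, 0, 0, -9, 4.5, 0, 1.5, -0.3, 0, 0, -9]'

```text
time: 31.02
tool_pos: [0.5309, -0.0252, 0.1823]
tcp_rot: [-0.093, -3.138, 0.0]
wrist_force: [0.6, -0.7, 0.0]
width: 0.529
grip_force: 0.0
```

Run:
```python
from h import *
plan((.531,-.0243,.075,176,4))
T=read_camera("top")
for n,lo,hi in(("orange",(5,170,120),(18,255,255)),("black",(0,0,0),(180,255,50))):
    for a,c,s,m in blobs(T,lo,hi,15,(268,205,385,265)):print(n,a,c,s,ray("top",c,.07))
```

```text
now [ 0.5309 -0.0252  0.1823] phi 176.6 tilt [-0.0018 -0.0002 -1.    ]
-> (0.531, -0.0243, 0.075, 176, 4) 3 rows
   -0.0 0.03 3.58 0 0 0.2
   -0.0 0.03 3.58 0 0 0.2
   -0.01 0.03 3.57 0 0 0.2
black 24 [279.5    210.5833] [279 205   2  13] [0.5942 0.0874 0.07  ]
black 28 [292.5714 214.9643] [292 205   2  20] [0.5818 0.0519 0.07  ]
black 25 [342.4  215.36] [341 205   3  21] [ 0.5795 -0.0834  0.07  ]
black 47 [356.4255 214.234 ] [354 205   5  21] [ 0.5822 -0.1215  0.07  ]
black 17 [298.2941 229.5294] [294 228   9   4] [0.5419 0.0365 0.07  ]
black 126 [319.9524 233.7222] [304 229  32  11] [ 0.53   -0.0221  0.07  ]
```

>>> move_arm --series '[4.5, 0, 0.1, 3.6, 0, 0, 0, 4.5, 0, 0, 3.6, 0, 0, 0, 4.5, 0, 0, 3.5, 0, 0, 0, 4.5, 0, 0, 0, 0, 0, 0, 1.5, 0, 0, 0, 0, 0, 0]'

```text
time: 31.7
tool_pos: [0.5321, -0.0249, 0.0771]
tcp_rot: [0.102, 3.14, -0.0]
wrist_force: [0.0, 0.5, 1.6]
width: 0.33
grip_force: 0.0
```

>>> move_arm --series '[1.5, 0, 0, 0, 0, 0, 0, 1.5, 0, 0, 0, 0, 0, 0, 1.5, 0, 0, 0, 0, 0, 0]'

```text
time: 32.08
tool_pos: [0.5325, -0.0247, 0.0776]
tcp_rot: [0.1, 3.138, -0.0]
wrist_force: [-0.5, 0.9, 2.5]
width: 0.279
grip_force: 59.1
```

>>> move_arm --series '[1.5, 0, 0, -2, 0, 0, 0, 1.5, 0, 0, -4, 0, 0, 0, 1.5, 0, 0, -4, 0, 0, 0, 1.5, 0, 0, 0, 0, 0, 0]'

```text
time: 32.58
tool_pos: [0.5348, -0.0249, 0.181]
tcp_rot: [0.1, 3.131, -0.001]
wrist_force: [0.2, 0.5, -0.4]
width: 0.276
grip_force: 59.1
```

Run:
```python
from h import *
C,th,pk=tray();p=pk[-1,-1]
plan((*p,.165,th+180))
T=read_camera("top");crop(T,260,140,480,300,3.6,"pics/m2.png")
```

```text
tray 2911 [ 0.4966 -0.3532] th 2.8772189502397225 L [np.float64(0.17204994006236932), np.float64(0.1687644206379774)]
{(1, 1): [0.5355, -0.3102], (1, -1): [0.5396, -0.392], (-1, 1): [0.4536, -0.3143], (-1, -1): [0.4578, -0.3962]}
now [ 0.5331 -0.0247  0.1786] phi 176.4 tilt [ 0.0044 -0.0004 -1.    ]
-> (np.float64(0.457752414357905), np.float64(-0.3961648791582828), 0.165, np.float64(182.87721895023972)) 7 rows
   0.74 -5.36 0.19 0 0 -0.9
   0.82 -5.36 0.2 0 0 -0.9
   0.91 -5.33 0.19 0 0 -0.9
   1.0 -5.32 0.2 0 0 -0.9
   1.09 -5.31 0.19 0 0 -0.9
   1.17 -5.29 0.19 0 0 -0.9
   1.25 -5.26 0.2 0 0 -0.9
```

View pics/m2.png

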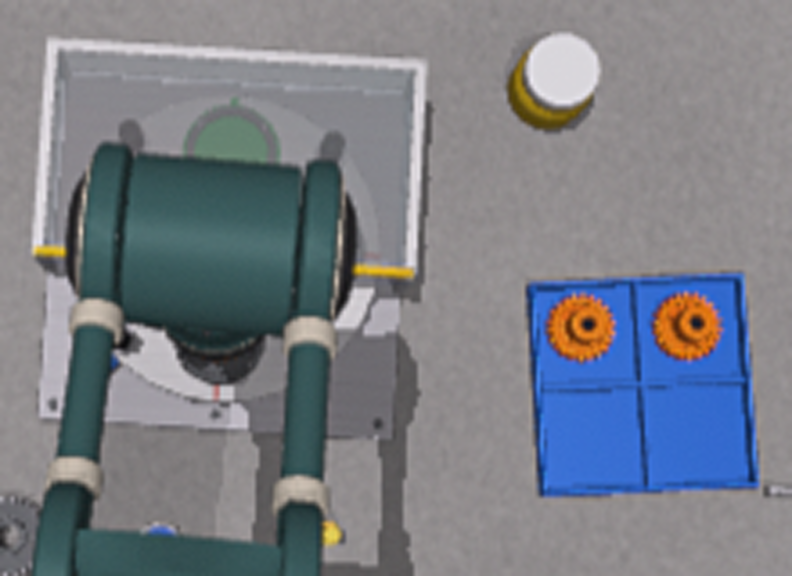

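Two gears sit flat in the far pockets at (582,327) and (688,325), and the green die is at the back (235,135). Gear 3 is in the grip.

>>> move_arm --series '[1.5, 0.7, -5.4, 0.2, 0, 0, -0.9, 1.5, 0.8, -5.4, 0.2, 0, 0, -0.9, 1.5, 0.9, -5.3, 0.2, 0, 0, -0.9, 1.5, 1, -5.3, 0.2, 0, 0, -0.9, 1.5, 1.1, -5.3, 0.2, 0, 0, -0.9]'

```text
time: 33.3
tool_pos: [0.4763, -0.2909, 0.1642]
tcp_rot: [0.024, -3.139, -0.003]
wrist_force: [0.3, 0.4, -0.3]
width: 0.278
grip_force: 59.2
```

>>> move_arm --series '[1.5, 1.2, -5.3, 0.2, 0, 0, -0.9, 1.5, 1.3, -5.2, 0.2, 0, 0, -0.9, 1.5, 0, 0, 0, 0, 0, 0]'

```text
time: 33.67
tool_pos: [0.4533, -0.3981, 0.16]
tcp_rot: [0.066, -3.138, -0.003]
wrist_force: [0.5, 0.8, -0.2]
width: 0.277
grip_force: 59.3
```

Run:
```python
from h import *
plan((.4578,-.3962,.033,182.9,4.6))
```

```text
now [ 0.4533 -0.3981  0.16  ] phi -177.6 tilt [-0.0028  0.0016 -1.    ]
-> (0.4578, -0.3962, 0.033, 182.9, 4.6) 3 rows
   -0.15 0.06 4.23 0 0 -0.2
   -0.15 0.06 4.24 0 0 -0.2
   -0.16 0.05 4.23 0 0 -0.2
```

>>> move_arm --series '[1.5, -0.3, 0.2, 4.5, 0, 0, 0, 1.5, 0, 0, 4, 0, 0, 0, 1.5, 0, 0, 2.2, 0, 0, 0, 1.5, 0, 0, 1.3, 0, 0, 0, 1.5, 0, 0, 0.6, 0, 0, 0]'

```text
time: 34.3
tool_pos: [0.458, -0.3923, 0.0352]
tcp_rot: [0.074, -3.139, -0.003]
wrist_force: [-0.6, 0.4, -0.4]
width: 0.282
grip_force: 59.3
```

>>> move_arm --series '[1.5, 0, 0, 0, 0, 0, 0, 4.4, 0, 0, 0, 0, 0, 0, 4.4, 0, 0, 0, 0, 0, 0, 4.4, 0, 0, -2, 0, 0, 0, 4.4, 0, 0, -6, 0, 0, 0]'

```text
time: 34.92
tool_pos: [0.4561, -0.3915, 0.1148]
tcp_rot: [0.072, -3.135, -0.008]
wrist_force: [1.0, -0.1, 1.7]
width: 0.515
grip_force: 0.0
```

>>> move_arm --series '[4, 0, 0, -5.6, 0, 0, 0, 4, 0, 0, 0, 0, 0, 0]'

```text
time: 35.17
tool_pos: [0.4621, -0.397, 0.1815]
tcp_rot: [-0.072, 3.13, -0.016]
wrist_force: [0.4, -0.3, 0.6]
width: 0.472
grip_force: 0.0
```

Run:
```python
from h import *
plan((.5332,.0511,.172,41))
```

```text
now [ 0.4621 -0.397   0.1815] phi -177.3 tilt [ 0.0108 -0.0101 -0.9999]
-> (0.5332, 0.0511, 0.172, 41) 15 rows
   -0.61 2.96 0.06 0 0 9.4
   -0.12 3.03 0.07 0 0 9.4
   0.38 3.0 0.06 0 0 9.4
   0.87 2.89 0.06 0 0 9.4
   1.33 2.72 0.07 0 0 9.4
   1.76 2.46 0.06 0 0 9.4
   2.14 2.14 0.06 0 0 9.4
   2.46 1.76 0.07 0 0 9.4
   2.71 1.34 0.06 0 0 9.4
   2.9 0.86 0.06 0 0 9.4
   3.0 0.38 0.07 0 0 9.4
   3.02 -0.11 0.06 0 0 9.4
   2.97 -0.61 0.06 0 0 9.4
   2.82 -1.09 0.07 0 0 9.4
   2.6 -1.54 0.06 0 0 9.4
```

>>> move_arm --series '[4, -0.6, 3, 0.1, 0, 0, 9.4, 4, -0.1, 3, 0.1, 0, 0, 9.4, 4, 0.4, 3, 0.1, 0, 0, 9.4, 4, 0.9, 2.9, 0.1, 0, 0, 9.4, 4, 1.3, 2.7, 0, 0, 0, 9.4]'

```text
time: 35.8
tool_pos: [0.4809, -0.2429, 0.1688]
tcp_rot: [-1.194, -2.906, -0.0]
wrist_force: [-0.6, 0.4, -0.5]
width: 0.465
grip_force: 0.0
```

>>> move_arm --series '[4, 1.8, 2.5, 0, 0, 0, 9.4, 4, 2.1, 2.1, 0, 0, 0, 9.4, 4, 2.5, 1.8, 0, 0, 0, 9.4, 4, 2.7, 1.3, 0, 0, 0, 9.4, 4, 2.9, 0.9, 0, 0, 0, 9.4]'

```text
time: 36.42
tool_pos: [0.5041, -0.0932, 0.1689]
tcp_rot: [2.253, 2.189, 0.0]
wrist_force: [0.0, 0.2, 0.2]
width: 0.466
grip_force: 0.0
```

>>> move_arm --series '[4, 3, 0.4, 0, 0, 0, 9.4, 4, 3, -0.1, 0, 0, 0, 9.4, 4, 3, -0.6, 0, 0, 0, 9.4, 4, 2.8, -1.1, 0, 0, 0, 9.4, 4, 2.6, -1.5, 0, 0, 0, 9.4]'

```text
time: 37.05
tool_pos: [0.527, 0.056, 0.1689]
tcp_rot: [2.939, 1.109, 0.0]
wrist_force: [0.3, -0.7, -0.7]
width: 0.468
grip_force: 0.0
```

Run:
```python
from h import *
plan((.5332,.0511,.08,41,3.5))
```

```text
now [0.527  0.056  0.1689] phi 41.3 tilt [ 0.0003  0.     -1.    ]
-> (0.5332, 0.0511, 0.08, 41, 3.5) 3 rows
   0.05 0.26 2.96 0 0 0.1
   0.04 0.26 2.97 0 0 0.1
   0.05 0.26 2.96 0 0 0.1
```

>>> move_arm --series '[4, 0.1, 0.8, 0.9, 0, 0, 0, 4, 0, 0, 4, 0, 0, 0, 4, 0, 0, 3.9, 0, 0, 0, 4, 0, 0, 0, 0, 0, 0]' --grip_force 90

```text
time: 37.55
tool_pos: [0.5295, 0.0487, 0.0769]
tcp_rot: [-2.934, -1.117, 0.013]
wrist_force: [-0.7, -1.2, 0.1]
width: 0.466
grip_force: 0.0
```

>>> move_arm --series '[0.8, 0, 0, 0, 0, 0, 0, 0.8, 0, 0, 0, 0, 0, 0, 0.8, 0, 0, 0, 0, 0, 0, 0.8, 0, 0, 0, 0, 0, 0]'

```text
time: 38.05
tool_pos: [0.5329, 0.0507, 0.0822]
tcp_rot: [-2.935, -1.116, -0.0]
wrist_force: [-4.1, 3.6, 1.0]
width: 0.168
grip_force: 87.9
```

>>> move_arm --series '[0.8, -1.13, 0.06, 0, 0, 0, -6, 0.8, -1.13, 0.06, 0, 0, 0, -6, 0.8, -1.13, 0.06, 0, 0, 0, -6, 0.8, -1.13, 0.06, 0, 0, 0, -6, 0.8, -1.13, 0.06, 0, 0, 0, -6]'

```text
time: 38.67
tool_pos: [0.502, 0.0035, 0.0821]
tcp_rot: [-2.543, -1.843, -0.001]
wrist_force: [-2.7, 3.2, -1.5]
width: 0.165
grip_force: 89.4
```

>>> move_arm --series '[0.8, -1.13, 0.06, 0, 0, 0, -6, 0.8, -1.13, 0.06, 0, 0, 0, -6, 0.8, -1.13, 0.06, 0, 0, 0, -6, 0.8, -1.13, 0.06, 0, 0, 0, -6, 0.8, -1.13, 0.06, 0, 0, 0, -6]'

```text
time: 39.3
tool_pos: [0.4993, -0.053, 0.0822]
tcp_rot: [1.98, 2.439, 0.001]
wrist_force: [-2.0, 2.7, -2.3]
width: 0.166
grip_force: 89.3
```

>>> move_arm --series '[0.8, -1.13, 0.06, 0, 0, 0, -6, 0.8, -1.13, 0.06, 0, 0, 0, -6, 0.8, -1.13, 0.06, 0, 0, 0, -6, 0.8, -1.13, 0.06, 0, 0, 0, -6, 0.8, -1.13, 0.06, 0, 0, 0, -6]'

```text
time: 39.92
tool_pos: [0.5247, -0.1024, 0.0821]
tcp_rot: [-1.281, -2.868, -0.003]
wrist_force: [-2.9, 9.3, -2.3]
width: 0.17
grip_force: 89.3
```

>>> move_arm --series '[0.8, 0, 0, 0, 0, 0, 0, 0.8, 0, 0, 0, 0, 0, 0]'

```text
time: 40.17
tool_pos: [0.5253, -0.103, 0.0821]
tcp_rot: [1.287, 2.864, 0.001]
wrist_force: [-3.1, 1.7, 3.7]
width: 0.165
grip_force: 89.9
```

>>> move_arm --series '[4, 0, 0, 0, 0, 0, 0, 4, 0, 0, 0, 0, 0, 0, 4, 0, 0, -4, 0, 0, 0, 4, 0, 0, -5, 0, 0, 0, 4.5, 0, 0, 0, 0, 0, 0]' --grip_force 60

```text
time: 40.8
tool_pos: [0.5284, -0.1041, 0.176]
tcp_rot: [1.283, 2.856, 0.003]
wrist_force: [0.1, 0.5, 0.1]
width: 0.527
grip_force: 0.0
```

>>> move_arm --series '[4.5, 1.1, 1.1, -0.3, 0, 0, -9, 4.5, 0.9, 1.3, -0.3, 0, 0, -9, 4.5, 0.7, 1.4, -0.3, 0, 0, -9, 4.5, 0.4, 1.5, -0.3, 0, 0, -9, 4.5, 0, 1.5, -0.3, 0, 0, -9]'

```text
time: 41.42
tool_pos: [0.5321, -0.0255, 0.1845]
tcp_rot: [-0.084, -3.139, 0.0]
wrist_force: [0.0, 0.6, -0.1]
width: 0.527
grip_force: 0.0
```

Run:
```python
from h import *
plan((.531,-.0245,.0755,176,4))
```

```text
now [ 0.5321 -0.0255  0.1845] phi 176.9 tilt [-0.0011 -0.0002 -1.    ]
-> (0.531, -0.0245, 0.0755, 176, 4) 3 rows
   0.04 0.03 3.63 0 0 0.3
   0.04 0.03 3.64 0 0 0.3
   0.04 0.03 3.63 0 0 0.3
```

>>> move_arm --series '[4.5, 0.1, 0.1, 3.7, 0, 0, 0.8, 4.5, 0, 0, 3.6, 0, 0, 0, 4.5, 0, 0, 3.6, 0, 0, 0, 4.5, 0, 0, 0, 0, 0, 0, 1.5, 0, 0, 0, 0, 0, 0]'

```text
time: 42.05
tool_pos: [0.532, -0.025, 0.0771]
tcp_rot: [0.114, 3.139, -0.0]
wrist_force: [0.6, 0.0, 1.3]
width: 0.329
grip_force: 0.0
```

>>> move_arm --series '[1.5, 0, 0, 0, 0, 0, 0, 1.5, 0, 0, 0, 0, 0, 0, 1.5, 0, 0, 0, 0, 0, 0]'

```text
time: 42.42
tool_pos: [0.5325, -0.025, 0.0776]
tcp_rot: [0.114, 3.138, -0.0]
wrist_force: [-0.4, -0.2, 3.7]
width: 0.277
grip_force: 59.0
```

>>> move_arm --series '[1.5, 0, 0, -2, 0, 0, 0, 1.5, 0, 0, -4, 0, 0, 0, 1.5, 0, 0, -4, 0, 0, 0, 1.5, 0, 0, 0, 0, 0, 0]'

```text
time: 42.92
tool_pos: [0.5347, -0.0251, 0.181]
tcp_rot: [0.113, 3.131, -0.001]
wrist_force: [0.0, 0.4, -0.0]
width: 0.277
grip_force: 59.1
```

Run:
```python
from h import *
C,th,pk=tray();p=pk[-1,1]
plan((*p,.165,th+180))
```

```text
tray 2598 [ 0.4966 -0.3532] th 2.8772189502397225 L [np.float64(0.17204994006236932), np.float64(0.1687644206379774)]
{(1, 1): [0.5355, -0.3102], (1, -1): [0.5396, -0.392], (-1, 1): [0.4536, -0.3143], (-1, -1): [0.4578, -0.3962]}
now [ 0.5331 -0.025   0.1786] phi 175.9 tilt [ 0.0045 -0.0004 -1.    ]
-> (np.float64(0.4536363553998555), np.float64(-0.3142682488328912), 0.165, np.float64(182.87721895023972)) 6 rows
   0.97 -4.9 0.23 0 0 -1.2
   1.07 -4.89 0.22 0 0 -1.2
   1.17 -4.86 0.23 0 0 -1.2
   1.27 -4.83 0.23 0 0 -1.2
   1.37 -4.81 0.23 0 0 -1.2
   1.47 -4.78 0.22 0 0 -1.2
```

>>> move_arm --series '[1.5, 1, -4.9, 0.2, 0, 0, -1.2, 1.5, 1.1, -4.9, 0.2, 0, 0, -1.2, 1.5, 1.2, -4.9, 0.2, 0, 0, -1.2, 1.5, 1.2, -4.8, 0.2, 0, 0, -1.2, 1.5, 1.3, -4.8, 0.2, 0, 0, -1.2]'

```text
time: 43.6
tool_pos: [0.4645, -0.2667, 0.1645]
tcp_rot: [0.052, -3.139, -0.003]
wrist_force: [0.7, -0.9, -0.4]
width: 0.281
grip_force: 59.2
```

>>> move_arm --series '[1.5, 1.4, -4.8, 0.2, 0, 0, -1.2, 1.5, 0, 0, 0, 0, 0, 0, 1.5, 0, 0, 0, 0, 0, 0]'

```text
time: 43.98
tool_pos: [0.4529, -0.3135, 0.1629]
tcp_rot: [0.082, -3.138, -0.004]
wrist_force: [0.3, -0.1, 0.1]
width: 0.278
grip_force: 59.3
```

Run:
```python
from h import *
plan((.4536,-.3143,.033,182.9,4.6))
```

```text
now [ 0.4529 -0.3135  0.1629] phi -177.0 tilt [-0.0022  0.0024 -1.    ]
-> (0.4536, -0.3143, 0.033, 182.9, 4.6) 3 rows
   -0.02 -0.03 4.33 0 0 0.0
   -0.03 -0.02 4.33 0 0 0.0
   -0.02 -0.03 4.33 0 0 0.0
```

>>> move_arm --series '[1.5, 0, 0, 4.5, 0, 0, 0, 1.5, 0, 0, 4.3, 0, 0, 0, 1.5, 0, 0, 2.2, 0, 0, 0, 1.5, 0, 0, 1.3, 0, 0, 0, 1.5, 0, 0, 0.6, 0, 0, 0]'

```text
time: 44.6
tool_pos: [0.4539, -0.3134, 0.0349]
tcp_rot: [0.086, -3.14, -0.001]
wrist_force: [0.1, -0.0, -0.6]
width: 0.278
grip_force: 59.3
```

>>> move_arm --series '[1.5, 0, 0, 0, 0, 0, 0, 4.4, 0, 0, 0, 0, 0, 0, 4.4, 0, 0, 0, 0, 0, 0, 4.4, 0, 0, -2, 0, 0, 0, 4.4, 0, 0, -6, 0, 0, 0]'

```text
time: 45.22
tool_pos: [0.4511, -0.3126, 0.1131]
tcp_rot: [0.083, -3.134, -0.008]
wrist_force: [0.4, -0.6, 1.0]
width: 0.512
grip_force: 0.0
```

>>> move_arm --series '[4, 0, 0, -5.6, 0, 0, 0, 4, 0, 0, 0, 0, 0, 0]'

```text
time: 45.48
tool_pos: [0.4575, -0.3174, 0.1786]
tcp_rot: [-0.083, 3.13, -0.013]
wrist_force: [-0.2, -0.3, 0.7]
width: 0.465
grip_force: 0.0
```

Run:
```python
from h import *
plan((.535,.0495,.172,41))
```

```text
now [ 0.4575 -0.3174  0.1786] phi -177.0 tilt [ 0.0105 -0.008  -0.9999]
-> (0.535, 0.0495, 0.172, 41) 15 rows
   -0.65 2.42 0.04 0 0 9.5
   -0.24 2.48 0.05 0 0 9.5
   0.18 2.5 0.04 0 0 9.5
   0.58 2.43 0.05 0 0 9.5
   0.97 2.3 0.04 0 0 9.5
   1.34 2.11 0.04 0 0 9.5
   1.67 1.87 0.05 0 0 9.5
   1.95 1.56 0.04 0 0 9.5
   2.18 1.22 0.05 0 0 9.5
   2.35 0.84 0.04 0 0 9.5
   2.46 0.45 0.05 0 0 9.5
   2.5 0.04 0.04 0 0 9.5
   2.47 -0.38 0.04 0 0 9.5
   2.38 -0.78 0.05 0 0 9.5
   2.21 -1.16 0.04 0 0 9.5
```

>>> move_arm --series '[4, -0.6, 2.4, 0, 0, 0, 9.5, 4, -0.2, 2.5, 0, 0, 0, 9.5, 4, 0.2, 2.5, 0, 0, 0, 9.5, 4, 0.6, 2.4, 0, 0, 0, 9.5, 4, 1, 2.3, 0, 0, 0, 9.5]'

```text
time: 46.1
tool_pos: [0.4775, -0.1912, 0.1705]
tcp_rot: [-1.196, -2.904, -0.0]
wrist_force: [0.4, 0.4, 0.5]
width: 0.468
grip_force: 0.0
```

>>> move_arm --series '[4, 1.4, 2.1, 0, 0, 0, 9.5, 4, 1.7, 1.9, 0, 0, 0, 9.5, 4, 2, 1.6, 0, 0, 0, 9.5, 4, 2.2, 1.2, 0, 0, 0, 9.5, 4, 2.4, 0.8, 0, 0, 0, 9.5]'

```text
time: 46.72
tool_pos: [0.5028, -0.0671, 0.1705]
tcp_rot: [-2.264, -2.176, 0.001]
wrist_force: [-0.5, 0.1, -0.3]
width: 0.468
grip_force: 0.0
```

>>> move_arm --series '[4, 2.5, 0.4, 0, 0, 0, 9.5, 4, 2.5, 0, 0, 0, 0, 9.5, 4, 2.5, -0.4, 0, 0, 0, 9.5, 4, 2.4, -0.8, 0, 0, 0, 9.5, 4, 2.2, -1.2, 0, 0, 0, 9.5]'

```text
time: 47.35
tool_pos: [0.528, 0.0562, 0.1705]
tcp_rot: [-2.95, -1.08, 0.002]
wrist_force: [-0.4, 0.4, -0.2]
width: 0.469
grip_force: 0.0
```

Run:
```python
from h import *
plan((.5332,.0507,.08,41,9))
```

```text
now [0.528  0.0562 0.1705] phi 40.2 tilt [-0.0013 -0.0001 -1.    ]
-> (0.5332, 0.0507, 0.08, 41, 9) 2 rows
   0.02 0.38 4.53 0 0 -0.4
   0.02 0.37 4.52 0 0 -0.4
```

>>> move_arm --series '[4, 0, 0.8, 1, 0, 0, -0.8, 4, 0, 0, 4, 0, 0, 0, 4, 0, 0, 3.9, 0, 0, 0, 4, 0, 0, 0, 0, 0, 0]' --grip_force 90

```text
time: 47.85
tool_pos: [0.5294, 0.0482, 0.078]
tcp_rot: [-2.936, -1.11, 0.015]
wrist_force: [-0.6, 0.0, -0.1]
width: 0.47
grip_force: 0.0
```

>>> move_arm --series '[0.8, 0, 0, 0, 0, 0, 0, 0.8, 0, 0, 0, 0, 0, 0, 0.8, 0, 0, 0, 0, 0, 0, 0.8, 0, 0, 0, 0, 0, 0]'

```text
time: 48.35
tool_pos: [0.5327, 0.0505, 0.0836]
tcp_rot: [-2.937, -1.108, 0.002]
wrist_force: [-4.3, 5.2, -0.7]
width: 0.165
grip_force: 88.0
```

>>> move_arm --series '[0.8, -1.13, 0.06, 0, 0, 0, -6, 0.8, -1.13, 0.06, 0, 0, 0, -6, 0.8, -1.13, 0.06, 0, 0, 0, -6, 0.8, -1.13, 0.06, 0, 0, 0, -6, 0.8, -1.13, 0.06, 0, 0, 0, -6]'

```text
time: 48.98
tool_pos: [0.502, 0.0032, 0.0836]
tcp_rot: [-2.547, -1.836, -0.0]
wrist_force: [-2.0, 1.9, -3.1]
width: 0.163
grip_force: 89.3
```

>>> move_arm --series '[0.8, -1.13, 0.06, 0, 0, 0, -6, 0.8, -1.13, 0.06, 0, 0, 0, -6, 0.8, -1.13, 0.06, 0, 0, 0, -6, 0.8, -1.13, 0.06, 0, 0, 0, -6, 0.8, -1.13, 0.06, 0, 0, 0, -6]'

```text
time: 49.6
tool_pos: [0.4992, -0.0531, 0.0836]
tcp_rot: [1.986, 2.434, 0.001]
wrist_force: [1.1, 2.6, -5.7]
width: 0.167
grip_force: 89.1
```

>>> move_arm --series '[0.8, -1.13, 0.06, 0, 0, 0, -6, 0.8, -1.13, 0.06, 0, 0, 0, -6, 0.8, -1.13, 0.06, 0, 0, 0, -6, 0.8, -1.13, 0.06, 0, 0, 0, -6, 0.8, -1.13, 0.06, 0, 0, 0, -6]'

```text
time: 50.22
tool_pos: [0.5246, -0.1023, 0.0836]
tcp_rot: [1.289, 2.865, 0.004]
wrist_force: [0.8, 6.9, -6.9]
width: 0.164
grip_force: 88.9
```

>>> move_arm --series '[0.8, 0, 0, 0, 0, 0, 0, 0.8, 0, 0, 0, 0, 0, 0]'

```text
time: 50.48
tool_pos: [0.5251, -0.1029, 0.0836]
tcp_rot: [1.294, 2.86, 0.002]
wrist_force: [1.3, 3.8, -2.7]
width: 0.164
grip_force: 89.3
```

>>> move_arm --series '[4, 0, 0, 0, 0, 0, 0, 4, 0, 0, 0, 0, 0, 0, 4, 0, 0, -4, 0, 0, 0, 4, 0, 0, -5, 0, 0, 0, 4.5, 0, 0, -5, 0, 0, 0]'

```text
time: 51.1
tool_pos: [0.524, -0.1037, 0.2245]
tcp_rot: [1.294, 2.862, -0.001]
wrist_force: [0.9, 0.1, 0.2]
width: 0.527
grip_force: 0.0
```

Run:
```python
from h import *
plan((.29,-.58,.26,100,6))
```

```text
now [ 0.524  -0.1037  0.2245] phi 131.3 tilt [ 0.0004 -0.0009 -1.    ]
-> (0.29, -0.58, 0.26, 100, 6) 9 rows
   -2.26 -5.45 -0.39 0 0 3.5
   -2.58 -5.3 -0.4 0 0 3.5
   -2.9 -5.13 -0.39 0 0 3.5
   -3.21 -4.95 -0.4 0 0 3.5
   -3.5 -4.74 -0.39 0 0 3.5
   -3.78 -4.53 -0.4 0 0 3.5
   -4.06 -4.28 -0.39 0 0 3.5
   -4.3 -4.03 -0.4 0 0 3.5
   -4.54 -3.76 -0.39 0 0 3.5
```

>>> move_arm --series '[4.5, -2.3, -5.4, -0.4, 0, 0, 3.5, 4.5, -2.6, -5.3, -0.4, 0, 0, 3.5, 4.5, -2.9, -5.1, -0.4, 0, 0, 3.5, 4.5, -3.2, -4.9, -0.4, 0, 0, 3.5, 4.5, -3.5, -4.7, -0.4, 0, 0, 3.5]'

```text
time: 51.72
tool_pos: [0.3947, -0.3693, 0.2436]
tcp_rot: [1.717, 2.629, -0.002]
wrist_force: [1.0, -0.1, -0.0]
width: 0.53
grip_force: 0.0
```

>>> move_arm --series '[4.5, -3.8, -4.5, -0.4, 0, 0, 3.5, 4.5, -4.1, -4.3, -0.4, 0, 0, 3.5, 4.5, -4.3, -4, -0.4, 0, 0, 3.5, 4.5, -4.5, -3.8, -0.4, 0, 0, 3.5, 4.5, 0, 0, 0, 0, 0, 0]'

```text
time: 52.35
tool_pos: [0.2888, -0.5827, 0.2591]
tcp_rot: [2.028, 2.398, -0.004]
wrist_force: [0.6, 0.9, 0.5]
width: 0.53
grip_force: 0.0
```

Run:
```python
from h import *
T=read_camera("top");crop(T,165,140,485,300,2.5,"pics/f1.png")
S=read_camera("scene");crop(S,230,160,450,360,3,"pics/f2.png")
for n,lo,hi in(("green",(50,120,40),(85,255,255)),("black",(0,0,0),(180,255,50))):
    for a,c,s,m in blobs(T,lo,hi,5,(268,215,385,265)):print(n,a,c,s)
```

```text
green 319 [320.373  233.4671] [311 224  20  20]
black 22 [292.5455 233.2727] [290 231   6   6]
black 26 [348.4231 236.4231] [346 234   6   6]
```

View pics/f1.png

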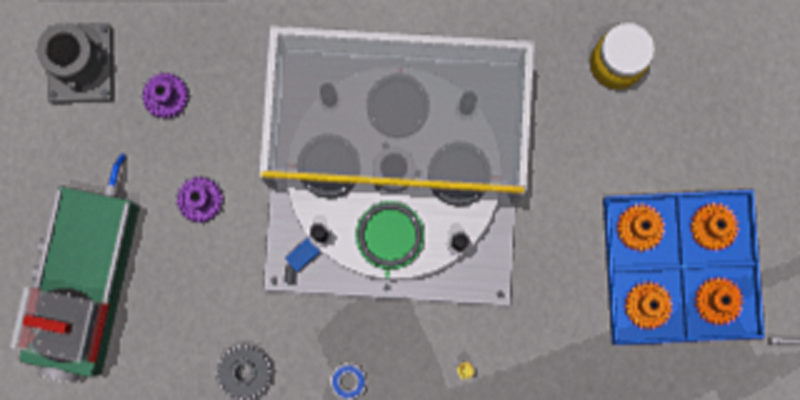

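View pics/f2.png

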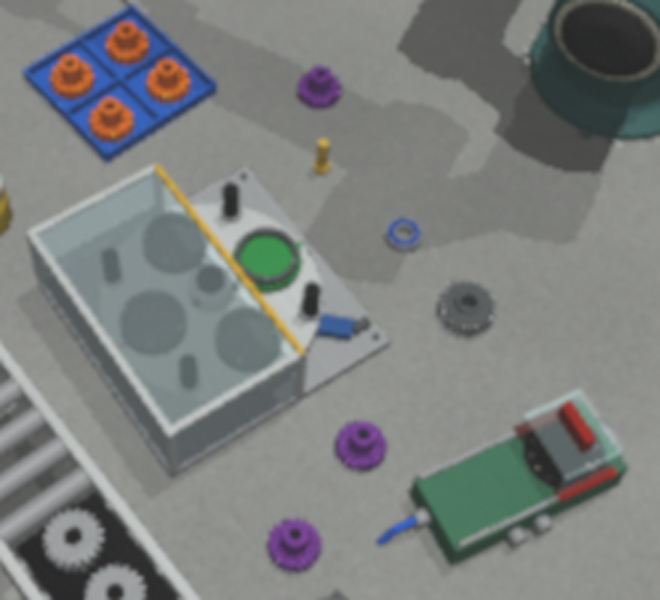

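Both views show all four dies empty, with the green-collared die at the front (390,235) and the pegs at their starting pixels. The four gears sit hub up, one per pocket, the hood is over the knob, and the bystanders haven't moved. I'll hand it in.

```bash
python3 -c "
from workcell import *
print(finish_job())"
```

```text
the job is handed in; nothing more can be done
None
```

The job is handed in: regulator set to the mark and locked, all four gears hub up in their own tray pockets, and the empty table back home with the green-collared die at the opening. No verdict was returned.

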